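# Make up two ward orders of medicine cartons

## Task

Make up the two ward orders on the pharmacy desk. On the blue tray stack the blue-banded cartons: the large one at the bottom in the middle of the tray, the medium one on it and the small one on top; on the orange tray stack the orange-banded ones, the large one in the middle of the tray and the small one on it. All lie flat, right side up, centred on what is under them, long sides along the tray's long sides; leave the green-banded carton, the tablet jar and the scanner where they are.

Things in the scene. Friction and masses are not known exactly. Their poses are not given: they have to be found in the camera images.
- blue_large_center (a point): the large blue carton: a closed white medicine box 110 x 62 x 44 mm (x, y, z) lying flat, with three bands of blue round it near its +x end and a round blue dot on top; about 220 g. The point is its centre, half-way up; x runs along its long side, y along its short side, z up
- blue_medium_center (a point): the medium blue carton: a closed white medicine box 92 x 54 x 40 mm (x, y, z) lying flat, with two bands of blue round it near its +x end and a round blue dot on top; about 160 g. The point is its centre, half-way up; x runs along its long side, y along its short side, z up
- blue_small_center (a point): the small blue carton: a closed white medicine box 74 x 46 x 36 mm (x, y, z) lying flat, with one band of blue round it near its +x end and a round blue dot on top; about 100 g. The point is its centre, half-way up; x runs along its long side, y along its short side, z up
- orange_large_center (a point): the large orange carton: a closed white medicine box 110 x 62 x 44 mm (x, y, z) lying flat, with three bands of orange round it near its +x end and a round orange dot on top; about 220 g. The point is its centre, half-way up; x runs along its long side, y along its short side, z up
- orange_small_center (a point): the small orange carton: a closed white medicine box 74 x 46 x 36 mm (x, y, z) lying flat, with one band of orange round it near its +x end and a round orange dot on top; about 100 g. The point is its centre, half-way up; x runs along its long side, y along its short side, z up
- blue_tray: the blue tray: a low blue plastic tray fixed to the desk, 160 x 130 mm (x, y) with a rim 8 mm high and 4 mm wide. Origin under its centre, on the desk; its inner floor is 4 mm above that; x runs along its long side, z up
- orange_tray: the orange tray: a low orange plastic tray fixed to the desk, 160 x 130 mm (x, y) with a rim 8 mm high and 4 mm wide. Origin under its centre, on the desk; its inner floor is 4 mm above that; x runs along its long side, z up
- green_medium_center (a point): the medium green carton: a closed white medicine box 92 x 54 x 40 mm (x, y, z) lying flat, with two bands of green round it near its +x end and a round green dot on top; about 160 g. The point is its centre, half-way up; x runs along its long side, y along its short side, z up. Not part of either order: stays where it is
- jar_center (a point): amber tablet jar with a white cap, 54 mm across, 75 mm high, standing; the point is its centre, half-way up. Stays where it is
- scanner_center (a point): black handheld scanner with a screen and keys lying flat, 170 x 72 x 26 mm (x, y, z), some 28 mm high over its keys; the point is its centre. Stays where it is
Mind the look-alikes: they are no part of the job. Leave any black look-alike of the part that bears orange_large_center alone.

How it is judged:
By the outcome, as a careful person would: the job done as asked, in the order asked, and still so for the second after the job is handed in, with the robot touching nothing.
It also fails if it takes over 120 s, if anything falls off the work surface, if the arm or the gripper's body presses on something with over 40 N, if the wrist force passes 120 N, or if a joint passes its speed limit or range.

## Robot

A 6-joint arm with a two-finger parallel gripper is mounted at the origin on the work surface. World frame = base frame: x ahead of the robot, y to its left, z up, the work surface at z = 0. Lengths are in m, angles in rad, forces in N, time in s.
With the tool pointing down it reaches from about 0.4 to 0.825 m from the base axis. Payload 7 kg.
Tool frame: the origin (TCP) lies on the centre line of the jaws, within the pads' length; the fingertips stand 22 mm ahead of it and the grasp point (between the pads) lies 3 mm ahead of it; z points along the fingers, y is the line along which they close (so a half turn about z gives the same grasp; the last joint's range is limited). The gripper opens to 88 mm and grips with 3 to 60 N. Pads are 19 mm wide; open, the fingers measure 130 mm over their backs; the gripper's body (78 mm by 193 mm) begins 47 mm behind the grasp point.
Start: joints at [-0.942, 0.359, 0.012, 0, -1.224, -0.288], TCP at [0.226, -0.636, 0.249] pointing down, gripper open.
Joint ranges: [-3.07, 3.07], [-1.43, 2.12], [-1.02, 1.25], [-3.03, 1.67], [-3.05, -0], [-3.03, 3.03]. Speed limits (rad/s): [2.39, 2.39, 3.01, 3.14, 3.14, 3.14].

## Interface

Orientations are given as [roll, pitch, yaw] about the fixed x, y, z axes, in that order (R = Rz(yaw) Ry(pitch) Rx(roll)).
In Python, from station import monitor, viewer, order gives the robot as it stands. The module is installed in compiled form; this text tells all that it offers.
- The arm moves only by the tool servo_tool, never from a script. Its argument "targets" is a list of rows, each an object with "angular": the turn, a rotation vector about the tool's x, y, z in degrees, a list of three; "xyz": the shift along the tool's x, y, z in cm, a list of three; "claw": the finger opening in cm, from 0 to 8.76. A call has 1 to 20 rows; each row shifts and turns the commanded pose from where the row before left it, along the tool's axes as they then stand; what a row does not reach is not made up. A row lasts 1/10 s, in which the tool goes at most 50 mm and 8.59 degrees, less where a joint would pass 70% of its speed; a pose out of reach is approached as far as the arm can. A call is refused whole if a number of a shift passes 5 or a number of a turn 8.59, either way. A call with a gripper value outside its range is refused whole. The fingers move at their own pace and stop on an object; "force" is the grip in N (left out, the last holds). Time passes only in rows, so rows that do not move let the fingers close. It gives the time, the measured TCP pose, the force, the opening and the grip force at its end, in the units of the state.
- monitor.get_state(): the state, without advancing time (a new reading comes with each control period).
- viewer.grab_frame(name): name is "scene" or "top" or "wrist"; returns a dict with "color" (384x512x3 uint8, blue, green, red), "fovy" (degrees; the focal length in pixels is half the picture's height over the tangent of half this angle, whatever the lens; pixels are square), "cx", "cy" (the principal point, pixels), "k1" (the pictures are not rectified: a ray, as slopes to the right and down, at radius r is drawn at 1 + k1 r^2 times it, then the intrinsics apply), "R" (3x3) and "t" (3): a world point X has camera coordinates R X + t. Camera axes: x right, y down, z forward; pixel columns grow to the right and rows downward; lengths in m; the calibration is good to about 2 mm. A picture is of the moment at which its call begins. There is no depth.
- order.job_done(): hands the job in; it is judged then, once.
The state is a dict: "t": time; "q": joint angles; "qd": joint speeds; "joint_efforts": joint torques, N m; "eef_pos": TCP position; "ee_rot": TCP orientation; "force": force on the tool from outside, world axes, zero at the start; "moment": the same for the moment, N m; "width": finger opening in m; "gripper_force": force on a finger pad.
Only numpy, scipy, OpenCV 4.12 (cv2) and the standard library are available. Lean on these libraries where they do the work, as an engineer would, in place of code of your own. Each camera call takes 0.05 s, during which the arm holds its last target. There are 200 camera calls.

## Working session

There is one attempt and no reset: what is moved stays moved. The work goes in short steps, Python scripts to look and compute and a tool call to move; the robot and the scene stay as the last step left them, time stands still between calls to the robot, and variables do not carry over. Pictures are saved under pics/ and viewed, at most 14 in all, crops included, and the job is handed in when it is done.

Besides the shell and the picture viewer there is one more tool, called after "Request:" as name(argument=value, ...) on one line, values as JSON. servo_tool: Moves the arm, as the interface text tells. Its arguments: {"type":"object","properties":{"targets":{"type":"array"},"force":{"type":"number"}},"required":["targets"]}

```bash
mkdir -p pics; cat > h.py <<'E'
import numpy as np, cv2
from station import monitor, viewer, order
def grab(n):
    f=viewer.grab_frame(n); np.save(f'pics/{n}.npy',f,allow_pickle=True); return f
def load(n): return np.load(f'pics/{n}.npy',allow_pickle=True).item()
def K(f):
    fl=192/np.tan(np.radians(f['fovy'])/2); return np.array([[fl,0,f['cx']],[0,fl,f['cy']],[0,0,1]])
def ray(f,uv,z):
    uv=np.array(uv,float).reshape(-1,1,2)
    p=cv2.undistortPoints(uv,K(f),np.array([f['k1'],0,0,0,0.]) if 0 else None).reshape(-1,2)
    r=np.linalg.norm(p,axis=1,keepdims=True); s=r.copy()
    for _ in range(30): s=r/(1+f['k1']*s**2)
    p=p*np.where(r>0,s/np.maximum(r,1e-9),1)
    R=np.array(f['R']);t=np.array(f['t'])
    C=-R.T@t; d=np.c_[p,np.ones(len(p))]@R
    return C+d*((z-C[2])/d[:,2])[:,None]
def proj(f,X):
    X=np.array(X,float).reshape(-1,3)@np.array(f['R']).T+np.array(f['t'])
    p=X[:,:2]/X[:,2:]; p=p*(1+f['k1']*(p**2).sum(1,keepdims=True))
    return p*K(f)[0,0]+[f['cx'],f['cy']]
E
python3 - <<'E'
from h import *
for n in ['scene','top','wrist']:
    f=grab(n); cv2.imwrite(f'pics/{n}0.png',cv2.resize(f['color'],None,fx=1.5,fy=1.5,interpolation=cv2.INTER_CUBIC))
    R=np.array(f['R']);print(n,f['fovy'],f['k1'],f['cx'],f['cy'],(-R.T@f['t']).round(3),R[2].round(2))
print(monitor.get_state())
E
```

```text
scene 53.80559594810858 -0.10202608585549768 252.0744286560604 187.0479076421006 [ 1.147 -0.112  0.906] [-0.6   0.1  -0.79]
top 42.26150426874775 -0.22278898393805782 257.2241078236933 193.89927887446348 [ 0.421 -0.015  1.386] [ 0.05  0.03 -1.  ]
wrist 69.07408353559721 -0.05177863896729402 255.23028907485505 191.65450908028325 [ 0.157 -0.661  0.384] [ 0.25  0.09 -0.96]
{'t': 0.15, 'q': array([-9.41870856e-01,  3.59210331e-01,  1.12927416e-02, -2.77539776e-04,
       -1.22410017e+00, -2.88112673e-01]), 'qd': array([-0.0005224 , -0.00288897,  0.00323353,  0.00137063,  0.00107645,
        0.00039719]), 'joint_efforts': array([-1.88385893e-03, -5.83273530e+01,  2.93290561e+01,  7.00127900e+00,
        8.76437553e-03, -1.20927684e-04]), 'eef_pos': array([ 0.2255028 , -0.63586151,  0.24785174]), 'ee_rot': array([ 3.14034741e+00, -9.69097175e-05, -2.80087426e+00]), 'force': array([ 0.00489169, -0.55315893,  0.33165464]), 'moment': array([0.0093847 , 0.01004075, 0.01216307]), 'gripper_force': 0.0, 'width': 0.08726156805831335}
```

View pics/top0.png

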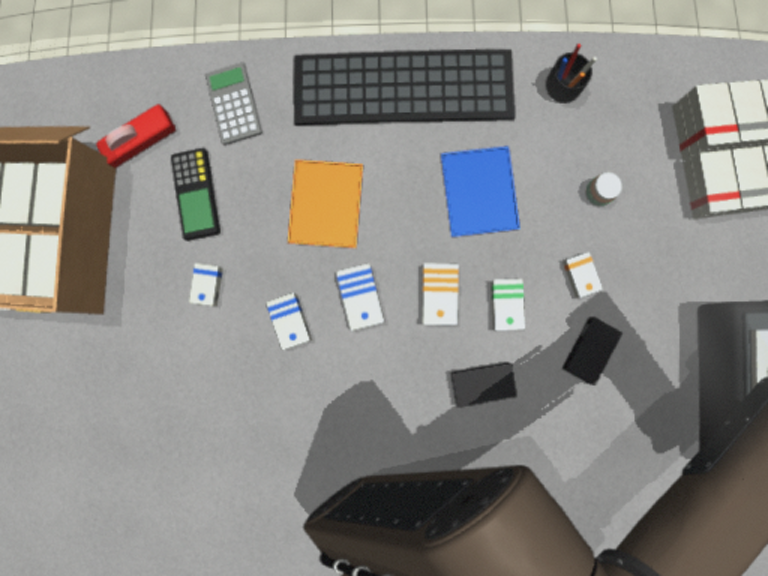

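View pics/scene0.png

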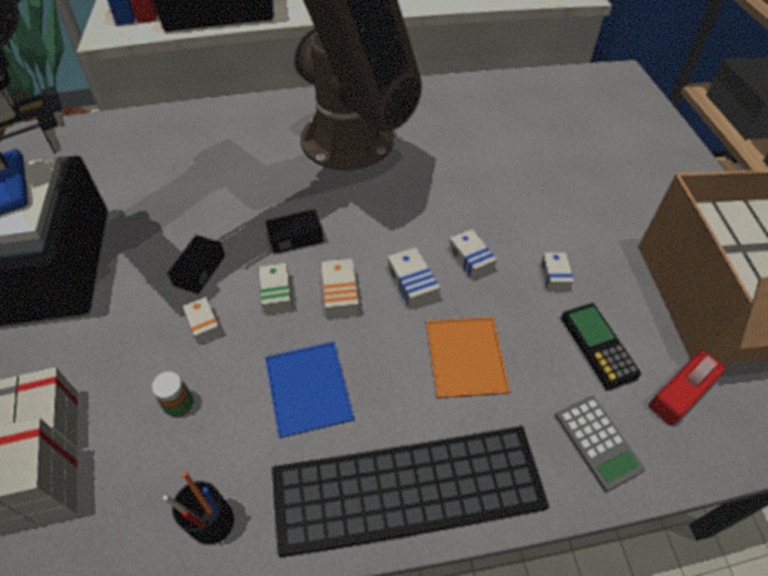

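Candidates in the top view (shown at 1.5x):
- **Blue:** large with 3 bands at (360,297), medium with 2 at (289,321), small with 1 at (204,285).
- **Orange:** large with 3 bands at (440,294), small with 1 at (584,275).
- **Not in the order:** green medium (509,305), black look-alikes (483,384) and (592,350), jar (604,188), scanner (195,194).
- **Trays:** orange (326,204), blue (480,191).

I'm choosing by band count and colour.

```bash
cat >> h.py <<'E'
def rect(f,mask,seed,z):
    n,l=cv2.connectedComponents(mask.astype(np.uint8)); s=seed
    c=[l[y,x] for y in range(s[1]-6,s[1]+7) for x in range(s[0]-6,s[0]+7) if l[y,x]]
    m=(l==np.bincount(c).argmax()).astype(np.uint8)
    cs,_=cv2.findContours(m,cv2.RETR_EXTERNAL,cv2.CHAIN_APPROX_NONE); c=max(cs,key=cv2.contourArea)
    X=ray(f,c.reshape(-1,2),z)[:,:2]
    (cx,cy),(w,h),a=cv2.minAreaRect((X*1000).astype(np.float32))
    if w<h: w,h,a=h,w,a+90
    a=(a+90)%180-90
    return np.array([cx,cy,w,h,a])
E
python3 - <<'E'
from h import *
f=load('top'); im=f['color']; hsv=cv2.cvtColor(im,cv2.COLOR_BGR2HSV)
H,S,V=[hsv[...,i].astype(int) for i in range(3)]
S3=lambda a,b:(int(a/1.5),int(b/1.5))
print('top-face gray',im[int(310/1.5),int(440/1.5)],'desk',im[220,300])
col=(S>90)&(V>70)
for n,s,z,lo,hi in [('bt',(480,191),.008,100,130),('ot',(326,204),.008,8,25)]:
    print(n,rect(f,col&(H>lo)&(H<hi),S3(*s),z).round(1))
for th in (170,195,215):
  M=((V>th)&(S<60))|(col)
  M=cv2.morphologyEx(M.astype(np.uint8),cv2.MORPH_CLOSE,np.ones((3,3)))
  for n,s,z in [('bl',(360,297),.044),('bm',(289,321),.04),('bs',(204,285),.036),('ol',(440,294),.044),('os',(584,275),.036),('gm',(509,305),.04)]:
    print(th,n,rect(f,M,S3(*s),z).round(1))
print('jar',ray(f,[[604/1.5,186/1.5]],.075).round(3),'scanner',ray(f,[[195/1.5,194/1.5]],.028).round(3))
cv2.imwrite('pics/crop1.png',cv2.resize(im[150:250,110:430],None,fx=2.5,fy=2.5,interpolation=cv2.INTER_CUBIC))
E
```

```text
top-face gray [180 209 222] desk [161 163 162]
bt [ 672.9 -158.2  160.3  130.6    5.5]
ot [656.9 133.1 161.1 131.   -5.8]
170 bl [474.6  68.3 119.7  64.7  11.6]
170 bm [436.8 201.   93.7  59.3  18.7]
170 bs [507.4 357.2  77.3  56.   -9.3]
170 ol [476.  -76.7 120.1  64.   -2.7]
170 os [ 509.  -341.3   76.1   54.    18.8]
170 gm [ 454.2 -204.6  103.1   64.5    3.9]
195 bl [478.9  69.2 108.7  63.9  12.8]
195 bm [437.8 200.3  90.7  57.5  19.1]
195 bs [507.5 355.8  71.8  53.1  -9.6]
195 ol [481.5 -77.4 108.3  62.4  -1.4]
195 os [ 508.5 -340.3   71.8   52.    18.6]
195 gm [ 458.5 -199.3   91.2   56.     0.8]
215 bl [478.2  69.  106.   63.9  12.8]
215 bm [436.9 200.2  88.5  57.6  18.4]
215 bs [507.5 355.6  70.5  53.1  -9. ]
215 ol [480.2 -77.4 105.6  62.3  -1.4]
215 os [ 508.4 -339.6   70.4   51.9   16.9]
215 gm [ 457.4 -199.1   87.8   55.6    0.5]
jar [[ 0.665 -0.378  0.075]] scanner [[0.679 0.377 0.028]]
```

View pics/crop1.png

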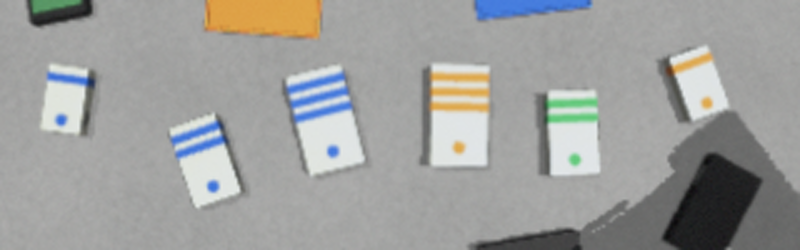

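The crop confirms the choice: blue 3 bands at (325,120), 2 at (205,160), 1 at (66,100); orange 3 bands at (459,115), 1 at (697,83); green 2 bands at (573,132). The dots are on top and the sizes match those given.

```bash
cat >> h.py <<'E'
def plan(x,y,z,yaw):
    "mm,deg target -> turn about tool z (deg, +), then tool shift in cm"
    s=monitor.get_state(); p=np.array(s['eef_pos']); yn=np.degrees(s['ee_rot'][2])
    d=np.array([x,y,z])/1000-p; turn=(yn-yaw+90)%180-90; a=np.radians(yn-turn)
    sh=100*np.array([d[0]*np.cos(a)+d[1]*np.sin(a), d[0]*np.sin(a)-d[1]*np.cos(a), -d[2]])
    print('turn z',round(turn,2),'shift cm',sh.round(2),'| pos mm',(p*1000).round(1),'rpy',np.degrees(s['ee_rot']).round(2),'w',round(s['width']*1000,1),'gf',round(s['gripper_force'],1),'F',np.round(s['force'],1),'t',round(s['t'],2))
E
python3 -c "
from h import *
plan(478,69,190,12.8)"
```

```text
turn z 6.72 shift cm [-40.24  63.14   5.79] | pos mm [ 225.5 -635.9  247.9] rpy [ 1.7993e+02 -1.0000e-02 -1.6048e+02] w 87.3 gf 0.0 F [ 0.  -0.6  0.3] t 0.15
```

Request:
servo_tool(targets=[{"angular": [0,0,6.72],"xyz": [0,0,0],"claw": 8.7},{"angular": [0,0,0],"xyz": [-3.8,1,0],"claw": 8.7},{"angular": [0,0,0],"xyz": [-3.8,2,0],"claw": 8.7},{"angular": [0,0,0],"xyz": [-3.8,3,0.3],"claw": 8.7},{"angular": [0,0,0],"xyz": [-3.1,3.8,0.3],"claw": 8.7},{"angular": [0,0,0],"xyz": [-2.2,3.8,0.3],"claw": 8.7},{"angular": [0,0,0],"xyz": [-2.2,3.8,0.3],"claw": 8.7},{"angular": [0,0,0],"xyz": [-2.2,3.8,0.3],"claw": 8.7},{"angular": [0,0,0],"xyz": [-2.2,3.8,0.3],"claw": 8.7},{"angular": [0,0,0],"xyz": [-2.2,3.8,0.3],"claw": 8.7},{"angular": [0,0,0],"xyz": [-2.2,3.8,0.4],"claw": 8.7},{"angular": [0,0,0],"xyz": [-2.2,3.8,0.4],"claw": 8.7},{"angular": [0,0,0],"xyz": [-2.2,3.8,0.4],"claw": 8.7},{"angular": [0,0,0],"xyz": [-2.2,3.8,0.4],"claw": 8.7},{"angular": [0,0,0],"xyz": [-2.2,3.8,0.4],"claw": 8.7},{"angular": [0,0,0],"xyz": [-1.5,3.8,0.4],"claw": 8.7},{"angular": [0,0,0],"xyz": [-0.44,3.8,0.4],"claw": 8.7},{"angular": [0,0,0],"xyz": [0,3.8,0.4],"claw": 8.7},{"angular": [0,0,0],"xyz": [0,3.74,0.4],"claw": 8.7},{"angular": [0,0,0],"xyz": [0,0,0],"claw": 8.7}])

```text
t: 2.15
eef_pos: [0.4601, 0.0658, 0.1912]
ee_rot: [3.141, -0.0, -2.914]
force: [-0.3, 0.4, 0.4]
width: 0.0868
gripper_force: 0.0
```

```bash
cat >> h.py <<'E'
def cmask(f,vth=195):
    hsv=cv2.cvtColor(f['color'],cv2.COLOR_BGR2HSV); H,S,V=[hsv[...,i].astype(int) for i in range(3)]
    M=((V>vth)&(S<60))|((S>90)&(V>70))
    return cv2.morphologyEx(M.astype(np.uint8),cv2.MORPH_CLOSE,np.ones((3,3)))
E
python3 - <<'E'
from h import *
plan(478,69,190,12.8)
f=grab('wrist'); print(proj(f,[478,69,44]/np.array(1000.)))
s=proj(f,np.array([.478,.069,.044]))[0].astype(int)
for th in (170,195,215):print(rect(f,cmask(f,th),s,.044).round(1))
cv2.imwrite('pics/w1.png',f['color'])
E
```

```text
turn z 0.22 shift cm [-1.82 -0.08  0.12] | pos mm [460.1  65.8 191.2] rpy [ 1.7998e+02 -2.0000e-02 -1.6698e+02] w 86.8 gf 0.0 F [-0.3  0.4  0.4] t 2.15
[[254.87550358 202.27054333]]
[486.7  70.1  62.7   9.1 -76.9]
[486.7  70.1  62.7   9.1 -76.9]
[486.7  70.1  62.7   9.1 -76.9]
```

View pics/w1.png

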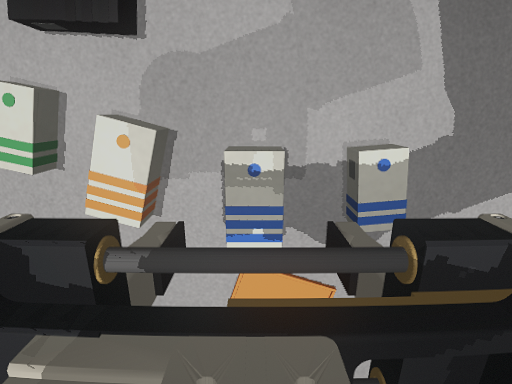

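The wrist view shows the large blue carton between the fingers, with its dot at (255,170), far top edge near v=151 and near top edge around v=236. It is partly shaded, so I cast edge points by hand.

```bash
python3 - <<'E'
from h import *
f=load('wrist')
g=cv2.cvtColor(f['color'],cv2.COLOR_BGR2GRAY)
print(g[140:160,240],g[222:250,240],g[160,215:232],g[160,278:294])
print((1000*ray(f,[[225,152],[284.5,152],[226,235],[284,235],[255,170]],.044)).round(1))
E
```

```text
[149 150 151 147 146 149 114 101 103 101  92 188 199 198 197 197 197 197
 196 198] [ 75  75  76  75  75  73  88 150 151 149 150 136  77 105 108 106 107 106
 106  99 188 209 208 209 215 143  45  48] [147 146 147 149 150 150 144 105 116 167 204 197 197 197 197 197 197] [193 193 193 192 192 183 134  88  92 116 151 146 144 143 142 145]
[[432.7  27.3  44. ]
 [419.   86.2  44. ]
 [522.2  46.5  44. ]
 [507.7 108.9  44. ]
 [443.9  61.2  44. ]]
```

Far edge plus a half length gives (479.5, 69.2) at yaw 13°, matching the top view. Now to descend: TCP to z=33 mm over the carton.

```bash
python3 -c "
from h import *
plan(479,69.2,33,13)"
```

```text
turn z 0.02 shift cm [-1.92  0.04 15.84] | pos mm [460.4  64.5 191.4] rpy [ 1.8000e+02 -2.0000e-02 -1.6698e+02] w 87.0 gf 0.0 F [-0.  -1.   0.6] t 2.2
```

Request:
servo_tool(targets=[{"angular": [0,0,0],"xyz": [-1.0,0,3],"claw": 8.7},{"angular": [0,0,0],"xyz": [-0.9,0,4],"claw": 8.7},{"angular": [0,0,0],"xyz": [0,0,4],"claw": 8.7},{"angular": [0,0,0],"xyz": [0,0,3],"claw": 8.7},{"angular": [0,0,0],"xyz": [0,0,1.8],"claw": 8.7},{"angular": [0,0,0],"xyz": [0,0,0],"claw": 8.7},{"angular": [0,0,0],"xyz": [0,0,0],"claw": 8.7}])

```text
t: 2.9
eef_pos: [0.4797, 0.0664, 0.0338]
ee_rot: [-3.141, -0.001, -2.919]
force: [0.0, -0.1, 0.3]
width: 0.0868
gripper_force: 0.0
```

```bash
python3 -c "
from h import *
plan(479,69.2,33,13)"
```

```text
turn z -0.23 shift cm [0.01 0.29 0.08] | pos mm [479.7  66.4  33.8] rpy [-1.7998e+02 -3.0000e-02 -1.6723e+02] w 86.8 gf 0.0 F [ 0.  -0.1  0.3] t 2.9
```

Request:
servo_tool(targets=[{"angular": [0,0,0],"xyz": [0,0.28,0],"claw": 8.7},{"angular": [0,0,0],"xyz": [0,0,0],"claw": 6.6},{"angular": [0,0,0],"xyz": [0,0,0],"claw": 5.5},{"angular": [0,0,0],"xyz": [0,0,0],"claw": 5.0},{"angular": [0,0,0],"xyz": [0,0,0],"claw": 5.0},{"angular": [0,0,0],"xyz": [0,0,0],"claw": 5.0},{"angular": [0,0,0],"xyz": [0,0,0],"claw": 5.0}], force=20)

```text
t: 3.6
eef_pos: [0.479, 0.0698, 0.034]
ee_rot: [-3.142, 0.0, -2.918]
force: [-2.3, -1.0, 6.1]
width: 0.0619
gripper_force: 20.0
```

```bash
python3 -c "
from h import *
plan(672.9,-158.2,110,5.5)"
```

```text
turn z 7.32 shift cm [-17.12 -24.55  -7.6 ] | pos mm [479.   69.8  34. ] rpy [-1.8000e+02  2.0000e-02 -1.6718e+02] w 61.9 gf 20.0 F [-2.3 -1.   6.1] t 3.6
```

Request:
servo_tool(targets=[{"angular": [0,0,0],"xyz": [0,0,-1.5],"claw": 5.0},{"angular": [0,0,0],"xyz": [0,0,-3],"claw": 5.0},{"angular": [0,0,0],"xyz": [0,0,-3.1],"claw": 5.0},{"angular": [0,0,3.66],"xyz": [0,0,0],"claw": 5.0},{"angular": [0,0,3.66],"xyz": [0,0,0],"claw": 5.0},{"angular": [0,0,0],"xyz": [-2.1,-3.1,0],"claw": 5.0},{"angular": [0,0,0],"xyz": [-2.1,-3.1,0],"claw": 5.0},{"angular": [0,0,0],"xyz": [-2.1,-3.1,0],"claw": 5.0},{"angular": [0,0,0],"xyz": [-2.1,-3.1,0],"claw": 5.0},{"angular": [0,0,0],"xyz": [-2.1,-3.1,0],"claw": 5.0},{"angular": [0,0,0],"xyz": [-2.1,-3.1,0],"claw": 5.0},{"angular": [0,0,0],"xyz": [-2.1,-3.1,0],"claw": 5.0},{"angular": [0,0,0],"xyz": [-2.4,-2.85,0],"claw": 5.0},{"angular": [0,0,0],"xyz": [0,0,0],"claw": 5.0},{"angular": [0,0,0],"xyz": [0,0,0],"claw": 5.0},{"angular": [0,0,0],"xyz": [0,0,0],"claw": 5.0}])

```text
t: 5.2
eef_pos: [0.6715, -0.158, 0.1087]
ee_rot: [3.141, -0.002, -3.046]
force: [-0.1, 0.0, -2.9]
width: 0.0621
gripper_force: 20.0
```

```bash
python3 - <<'E'
from h import *
plan(672.9,-158.2,38,5.5)
f=grab('wrist'); cv2.imwrite('pics/w2.png',f['color'])
E
```

```text
turn z -0.02 shift cm [-0.13 -0.04  7.07] | pos mm [ 671.5 -158.   108.7] rpy [ 1.7997e+02 -1.0000e-01 -1.7452e+02] w 62.1 gf 20.0 F [-0.1  0.  -2.9] t 5.2
```

View pics/w2.png

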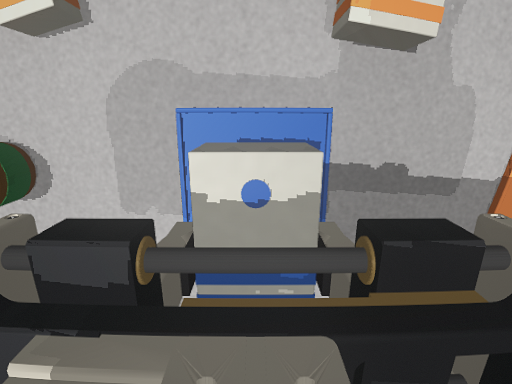

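The carton is held over the tray: its far top edge runs (189,152) to (323,152), the tray's far outer rim (177,108) to (332,108). I check both against the hand frame.

```bash
python3 - <<'E'
from h import *
f=load('wrist'); s=monitor.get_state(); z=s['eef_pos'][2]
a=np.radians(5.5); ux=np.array([np.cos(a),np.sin(a)]); 
c=1000*ray(f,[[189,152],[323,152]],z+.010)[:,:2]; t=1000*ray(f,[[177,108],[332,108]],.008)[:,:2]
print('carton ctr',(c.mean(0)+55*ux).round(1),np.linalg.norm(c[1]-c[0]).round(1)); print('tray ctr',(t.mean(0)+80*ux).round(1),np.linalg.norm(t[1]-t[0]).round(1))
for p in(c,t): d=p[1]-p[0];print(np.degrees(np.arctan2(-d[0],d[1])).round(2))
E
```

```text
carton ctr [ 670.4 -158.3] 60.7
tray ctr [ 673.8 -159. ] 127.2
5.56
5.56
```

Request:
servo_tool(targets=[{"angular": [0,0,0],"xyz": [-0.25,-0.05,1],"claw": 5.0},{"angular": [0,0,0],"xyz": [0,0,2.5],"claw": 5.0},{"angular": [0,0,0],"xyz": [0,0,2],"claw": 5.0},{"angular": [0,0,0],"xyz": [0,0,1],"claw": 5.0},{"angular": [0,0,0],"xyz": [0,0,0.4],"claw": 5.0},{"angular": [0,0,0],"xyz": [0,0,0],"claw": 5.0},{"angular": [0,0,0],"xyz": [0,0,0],"claw": 5.0}])

```text
t: 5.95
eef_pos: [0.6758, -0.1585, 0.0415]
ee_rot: [-3.141, 0.001, -3.045]
force: [0.3, 0.2, -2.3]
width: 0.0615
gripper_force: 20.0
```

```bash
python3 -c "
from h import *
plan(674.5,-158.6,38,5.5)"
```

```text
turn z 0.01 shift cm [0.13 0.   0.35] | pos mm [ 675.8 -158.5   41.5] rpy [-1.7998e+02  8.0000e-02 -1.7449e+02] w 61.5 gf 20.0 F [ 0.3  0.2 -2.3] t 5.95
```

Request:
servo_tool(targets=[{"angular": [0,0,0],"xyz": [0.12,0,0.2],"claw": 5.0},{"angular": [0,0,0],"xyz": [0,0,0.1],"claw": 5.0},{"angular": [0,0,0],"xyz": [0,0,0.05],"claw": 5.0},{"angular": [0,0,0],"xyz": [0,0,0],"claw": 5.0}])

```text
t: 6.35
eef_pos: [0.6741, -0.1587, 0.0381]
ee_rot: [-3.141, 0.001, -3.046]
force: [-3.0, 1.0, 6.1]
width: 0.0614
gripper_force: 20.0
```

Request:
servo_tool(targets=[{"angular": [0,0,0],"xyz": [0,0,0],"claw": 6.4},{"angular": [0,0,0],"xyz": [0,0,0],"claw": 6.8},{"angular": [0,0,0],"xyz": [0,0,0],"claw": 7.2},{"angular": [0,0,0],"xyz": [0,0,0],"claw": 7.2},{"angular": [0,0,0],"xyz": [0,0,-1],"claw": 7.2},{"angular": [0,0,0],"xyz": [0,0,-3],"claw": 7.6},{"angular": [0,0,0],"xyz": [0,0,-4],"claw": 8.7},{"angular": [0,0,0],"xyz": [0,0,-4],"claw": 8.7},{"angular": [0,0,0],"xyz": [0,0,0],"claw": 8.7},{"angular": [0,0,0],"xyz": [0,0,0],"claw": 8.7}])

```text
t: 7.35
eef_pos: [0.6746, -0.1586, 0.1594]
ee_rot: [-3.141, 0.004, -3.046]
force: [-0.4, -0.4, 0.0]
width: 0.0869
gripper_force: 0.0
```

```bash
python3 - <<'E'
from h import *
plan(438,201.5,150,19)
f=grab('wrist'); cv2.imwrite('pics/w3.png',f['color'])
E
```

```text
turn z -13.51 shift cm [10.65 41.75  0.94] | pos mm [ 674.6 -158.6  159.4] rpy [-179.99    0.21 -174.51] w 86.9 gf 0.0 F [-0.4 -0.4  0. ] t 7.35
```

View pics/w3.png

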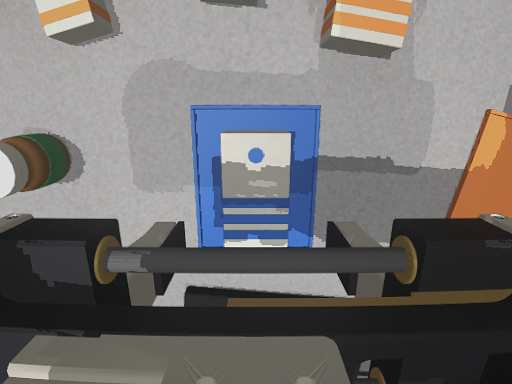

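The large carton lies in the tray, far top edge (221,132)–(292,132), with the tray's far rim at (192,106)–(320,106). Now the offset check.

```bash
cat >> h.py <<'E'
def edge(f,px,z,L,yaw):
    "far (-x end) edge pixels left,right -> centre and yaw"
    c=1000*ray(f,px,z)[:,:2]; d=c[1]-c[0]; a=np.radians(yaw)
    return (c.mean(0)+L/2*np.array([np.cos(a),np.sin(a)])).round(1),np.linalg.norm(d).round(1),np.degrees(np.arctan2(-d[0],d[1])).round(2)
E
python3 - <<'E'
from h import *
f=load('wrist'); g=cv2.cvtColor(f['color'],cv2.COLOR_BGR2GRAY)
print(f['color'][100:112,256,0],f['color'][126:138,256],sep='\n')
print(edge(f,[[221,131.5],[291.5,131.5]],.048,110,5.5)); print(edge(f,[[192,105.5],[320.5,105.5]],.008,160,5.5))
E
```

```text
[154 155 156 156 150 170 196 191 160 159 195 193]
[[191 121  81]
 [192 121  80]
 [194 122  80]
 [182 118  82]
 [134 114 106]
 [105 111 112]
 [ 96 100 100]
 [186 196 198]
 [204 213 215]
 [203 212 214]
 [202 212 213]
 [202 211 213]]
(array([ 672. , -158.7]), np.float64(61.4), np.float64(5.58))
(array([ 674. , -158.5]), np.float64(127.4), np.float64(5.58))
```

Request:
servo_tool(targets=[{"angular": [0,0,-7],"xyz": [0,0,0],"claw": 8.7},{"angular": [0,0,-6.5],"xyz": [0,0,0],"claw": 8.7},{"angular": [0,0,0],"xyz": [0.95,3.8,0],"claw": 8.7},{"angular": [0,0,0],"xyz": [0.95,3.8,0],"claw": 8.7},{"angular": [0,0,0],"xyz": [0.95,3.8,0],"claw": 8.7},{"angular": [0,0,0],"xyz": [0.95,3.8,0],"claw": 8.7},{"angular": [0,0,0],"xyz": [0.95,3.8,0],"claw": 8.7},{"angular": [0,0,0],"xyz": [0.95,3.8,0],"claw": 8.7},{"angular": [0,0,0],"xyz": [0.95,3.8,0],"claw": 8.7},{"angular": [0,0,0],"xyz": [0.95,3.8,0],"claw": 8.7},{"angular": [0,0,0],"xyz": [0.95,3.8,0],"claw": 8.7},{"angular": [0,0,0],"xyz": [0.95,3.8,0],"claw": 8.7},{"angular": [0,0,0],"xyz": [1.15,3.75,0.9],"claw": 8.7},{"angular": [0,0,0],"xyz": [0,0,0],"claw": 8.7},{"angular": [0,0,0],"xyz": [0,0,0],"claw": 8.7},{"angular": [0,0,0],"xyz": [0,0,0],"claw": 8.7}])

```text
t: 9.0
eef_pos: [0.4373, 0.2009, 0.1476]
ee_rot: [-3.141, -0.001, -2.81]
force: [-0.3, -0.4, -0.2]
width: 0.0873
gripper_force: 0.0
```

```bash
python3 - <<'E'
from h import *
plan(438,201.5,33,19)
f=grab('wrist'); cv2.imwrite('pics/w4.png',f['color'])
f=grab('top'); m=cmask(f,195)
hsv=cv2.cvtColor(f['color'],cv2.COLOR_BGR2HSV); H,S,V=[hsv[...,i].astype(int) for i in range(3)]
W=((V>150)&(S<80))
s=proj(f,np.array([.673,-.158,.048]))[0].astype(int)
print(f['color'][s[1],s[0]]); print(rect(f,W,s-np.array([0,-8]),.048))
cs=ray(f,[[0,0]],.0)
E
```

```text
turn z -0.02 shift cm [-0.08  0.03 11.46] | pos mm [437.3 200.9 147.6] rpy [-1.7997e+02 -6.0000e-02 -1.6102e+02] w 87.3 gf 0.0 F [-0.3 -0.4 -0.2] t 9.0
[230 230 226]
[ 647.29455566 -160.51390076   62.77724838   59.77624893  -84.40990496]
```

View pics/w4.png

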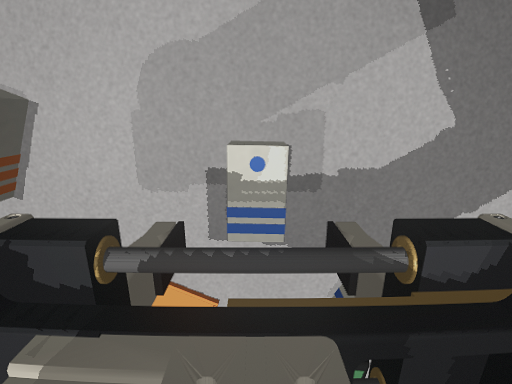

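The medium carton's far top edge is at (228,145)–(288,145). It sits between the fingers.

```bash
cat >> h.py <<'E'
def topwhite(f,c,z,L=.09):
    "white parts within radius of world point c (m) -> min rect"
    hsv=cv2.cvtColor(f['color'],cv2.COLOR_BGR2HSV); S,V=hsv[...,1].astype(int),hsv[...,2].astype(int)
    W=((V>150)&(S<80)); ys,xs=np.nonzero(W); X=ray(f,np.c_[xs,ys],z)[:,:2]
    X=X[np.abs(X-np.array(c)).max(1)<L]; (a,b),(w,h),g=cv2.minAreaRect((X*1000).astype(np.float32))
    if w<h:w,h,g=h,w,g+90
    return np.array([a,b,w,h,(g+90)%180-90]).round(1)
E
python3 - <<'E'
from h import *
print('BL',topwhite(load('top'),(.673,-.158),.048,.06))
f=load('wrist');i=f['color']
print(i[138:152,245,1],i[155,220:234,1],i[155,282:294,1])
print(edge(f,[[227.5,145.5],[288,145.5]],.040,92,19))
E
```

```text
BL [ 673.6 -173.8  111.9   94.9    3.6]
[152 153 144 113 104 105  96 189 203 202 201 202 202 203] [148 148 146 144 142 144 153 185 205 201 200 200 201 200] [211 212 207 194 198 186 105  87 114 149 145 143]
(array([436.4, 202.2]), np.float64(52.6), np.float64(19.09))
```

Request:
servo_tool(targets=[{"angular": [0,0,0],"xyz": [0,0.12,3],"claw": 8.7},{"angular": [0,0,0],"xyz": [0,0,4],"claw": 8.7},{"angular": [0,0,0],"xyz": [0,0,3],"claw": 8.7},{"angular": [0,0,0],"xyz": [0,0,1.4],"claw": 8.7},{"angular": [0,0,0],"xyz": [0,0,0],"claw": 8.7},{"angular": [0,0,0],"xyz": [0,0,0],"claw": 8.7}])

```text
t: 9.7
eef_pos: [0.4375, 0.2021, 0.0343]
ee_rot: [-3.141, -0.0, -2.811]
force: [0.5, 0.3, 0.1]
width: 0.0869
gripper_force: 0.0
```

```bash
python3 -c "
from h import *
plan(436.8,202.2,33,19)"
```

```text
turn z -0.07 shift cm [0.06 0.03 0.13] | pos mm [437.5 202.1  34.3] rpy [-1.7998e+02 -2.0000e-02 -1.6107e+02] w 86.9 gf 0.0 F [0.5 0.3 0.1] t 9.7
```

Request:
servo_tool(targets=[{"angular": [0,0,0],"xyz": [0,0,0.1],"claw": 5.8},{"angular": [0,0,0],"xyz": [0,0,0],"claw": 4.6},{"angular": [0,0,0],"xyz": [0,0,0],"claw": 4.2},{"angular": [0,0,0],"xyz": [0,0,0],"claw": 4.2},{"angular": [0,0,0],"xyz": [0,0,0],"claw": 4.2},{"angular": [0,0,0],"xyz": [0,0,0],"claw": 4.2},{"angular": [0,0,0],"xyz": [0,0,0],"claw": 4.2}], force=20)

```text
t: 10.4
eef_pos: [0.437, 0.2028, 0.0334]
ee_rot: [3.142, 0.0, -2.81]
force: [-1.8, -0.5, 6.8]
width: 0.0539
gripper_force: 19.9
```

```bash
python3 -c "
from h import *
plan(673.5,-158.7,150,5.5)"
```

```text
turn z 13.5 shift cm [-20.08 -38.25 -11.66] | pos mm [437.  202.8  33.4] rpy [ 1.80e+02  2.00e-02 -1.61e+02] w 53.9 gf 19.9 F [-1.8 -0.5  6.8] t 10.4
```

Request:
servo_tool(targets=[{"angular": [0,0,0],"xyz": [0,0,-1.5],"claw": 4.2},{"angular": [0,0,0],"xyz": [0,0,-3.4],"claw": 4.2},{"angular": [0,0,0],"xyz": [0,0,-3.4],"claw": 4.2},{"angular": [0,0,6.75],"xyz": [0,0,-3.4],"claw": 4.2},{"angular": [0,0,6.75],"xyz": [0,0,0],"claw": 4.2},{"angular": [0,0,0],"xyz": [-1.8,-3.4,0],"claw": 4.2},{"angular": [0,0,0],"xyz": [-1.8,-3.4,0],"claw": 4.2},{"angular": [0,0,0],"xyz": [-1.8,-3.4,0],"claw": 4.2},{"angular": [0,0,0],"xyz": [-1.8,-3.4,0],"claw": 4.2},{"angular": [0,0,0],"xyz": [-1.8,-3.4,0],"claw": 4.2},{"angular": [0,0,0],"xyz": [-1.8,-3.4,0],"claw": 4.2},{"angular": [0,0,0],"xyz": [-1.8,-3.4,0],"claw": 4.2},{"angular": [0,0,0],"xyz": [-1.8,-3.4,0],"claw": 4.2},{"angular": [0,0,0],"xyz": [-1.8,-3.4,0],"claw": 4.2},{"angular": [0,0,0],"xyz": [-1.8,-3.4,0],"claw": 4.2},{"angular": [0,0,0],"xyz": [-2.08,-4.25,0],"claw": 4.2},{"angular": [0,0,0],"xyz": [0,0,0],"claw": 4.2},{"angular": [0,0,0],"xyz": [0,0,0],"claw": 4.2},{"angular": [0,0,0],"xyz": [0,0,0],"claw": 4.2}])

```text
t: 12.3
eef_pos: [0.6727, -0.1585, 0.1493]
ee_rot: [3.141, -0.001, -3.046]
force: [-0.8, 0.6, -1.3]
width: 0.0542
gripper_force: 19.9
```

```bash
python3 - <<'E'
from h import *
plan(673.5,-158.7,81.4,5.5)
f=grab('wrist'); cv2.imwrite('pics/w5.png',f['color'])
E
```

```text
turn z -0.02 shift cm [-0.08 -0.02  6.79] | pos mm [ 672.7 -158.5  149.3] rpy [ 1.7998e+02 -8.0000e-02 -1.7452e+02] w 54.2 gf 19.9 F [-0.8  0.6 -1.3] t 12.3
```

View pics/w5.png

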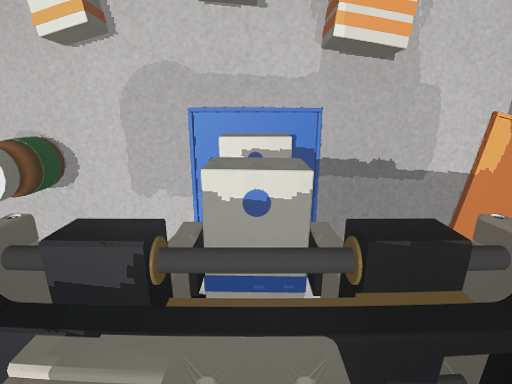

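The held medium carton's far top edge is at about (202,168)–(313,168). The large one's far top edge below it is at (219,136)–(293,136).

```bash
python3 - <<'E'
from h import *
f=load('wrist'); i=f['color']; z=monitor.get_state()['eef_pos'][2]-.0334+.040
print(i[130:142,240,1],i[162:174,240,1],i[175,197:208,1],i[175,306:318,1],i[145,213:226,1],i[145,286:298,1])
print(edge(f,[[202.5,168.5],[312.5,168.5]],z,92,5.5),edge(f,[[219,135.5],[292.5,135.5]],.048,110,5.5))
E
```

```text
[128 128 128 118 115 112 157 216 223 221 220 220] [117 118 117 119 118 116 112 171 206 219 219 219] [131 127 124 142 210 219 219 219 218 218 219] [213 214 214 213 214 214 206 164  59  65  77  75] [129 129 129 128 125 149 217 227 222 222 222 221 221] [213 213 213 212 211 183  64  74  75  95 121 119]
(array([ 670.8, -158.2]), np.float64(51.9), np.float64(5.57)) (array([ 672.4, -158.8]), np.float64(61.7), np.float64(5.57))
```

Request:
servo_tool(targets=[{"angular": [0,0,0],"xyz": [-0.15,-0.05,1],"claw": 4.2},{"angular": [0,0,0],"xyz": [0,0,2.5],"claw": 4.2},{"angular": [0,0,0],"xyz": [0,0,1.8],"claw": 4.2},{"angular": [0,0,0],"xyz": [0,0,0.8],"claw": 4.2},{"angular": [0,0,0],"xyz": [0,0,0.3],"claw": 4.2},{"angular": [0,0,0],"xyz": [0,0,0],"claw": 4.2},{"angular": [0,0,0],"xyz": [0,0,0],"claw": 4.2}])

```text
t: 13.05
eef_pos: [0.6756, -0.1592, 0.0871]
ee_rot: [-3.141, 0.001, -3.045]
force: [0.6, 0.4, -1.2]
width: 0.054
gripper_force: 19.9
```

```bash
python3 -c "
from h import *
plan(674.2,-159,81.4,5.5)"
```

```text
turn z 0.01 shift cm [0.13 0.03 0.57] | pos mm [ 675.6 -159.2   87.1] rpy [-1.7998e+02  8.0000e-02 -1.7449e+02] w 54.0 gf 19.9 F [ 0.6  0.4 -1.2] t 13.05
```

Request:
servo_tool(targets=[{"angular": [0,0,0],"xyz": [0.13,0,0.3],"claw": 4.2},{"angular": [0,0,0],"xyz": [0,0,0.15],"claw": 4.2},{"angular": [0,0,0],"xyz": [0,0,0.1],"claw": 4.2},{"angular": [0,0,0],"xyz": [0,0,0.03],"claw": 4.2},{"angular": [0,0,0],"xyz": [0,0,0],"claw": 4.2}])

```text
t: 13.55
eef_pos: [0.6737, -0.1595, 0.0815]
ee_rot: [-3.141, 0.001, -3.046]
force: [-2.3, 1.5, 6.1]
width: 0.0541
gripper_force: 19.9
```

Request:
servo_tool(targets=[{"angular": [0,0,0],"xyz": [0,0,0],"claw": 5.6},{"angular": [0,0,0],"xyz": [0,0,0],"claw": 6.0},{"angular": [0,0,0],"xyz": [0,0,0],"claw": 6.6},{"angular": [0,0,0],"xyz": [0,0,0],"claw": 7.0},{"angular": [0,0,0],"xyz": [0,0,-1],"claw": 7.2},{"angular": [0,0,0],"xyz": [0,0,-3],"claw": 7.6},{"angular": [0,0,0],"xyz": [0,0,-4],"claw": 8.7},{"angular": [0,0,0],"xyz": [0,0,-4],"claw": 8.7},{"angular": [0,0,0],"xyz": [0,0,0],"claw": 8.7},{"angular": [0,0,0],"xyz": [0,0,0],"claw": 8.7}])

```text
t: 14.55
eef_pos: [0.6742, -0.1594, 0.2025]
ee_rot: [-3.141, 0.003, -3.046]
force: [-1.0, 0.5, 0.3]
width: 0.0871
gripper_force: 0.0
```

```bash
python3 - <<'E'
from h import *
plan(507.5,358.5,150,-9.5)
f=grab('wrist'); i=f['color']; cv2.imwrite('pics/w6.png',i)
p=proj(f,[[.628,-.163,.088]])[0].astype(int); print(p, i[p[1]-14:p[1]+14,p[0],1])
v=p[1]+14; r=i[v,:,1].astype(int); d=np.abs(np.diff(r)); print([ (k,r[k],r[k+1]) for k in np.nonzero(d>40)[0] if 190<k<330])
E
```

```text
turn z 14.98 shift cm [24.99 48.33  5.25] | pos mm [ 674.2 -159.4  202.5] rpy [-179.99    0.2  -174.52] w 87.1 gf 0.0 F [-1.   0.5  0.3] t 14.55
[256 143] [107 156 209 215 214 214 214 214 215 202 140 108 110 124 206 215 213 212
 211 210 211 211 212 216 156 119 120 121]
[(np.int64(201), np.int64(160), np.int64(115)), (np.int64(205), np.int64(68), np.int64(128)), (np.int64(224), np.int64(115), np.int64(64)), (np.int64(225), np.int64(64), np.int64(136)), (np.int64(226), np.int64(136), np.int64(218)), (np.int64(249), np.int64(190), np.int64(117)), (np.int64(262), np.int64(142), np.int64(194)), (np.int64(285), np.int64(199), np.int64(84))]
```

```bash
python3 - <<'E'
from h import *
f=load('wrist'); i=f['color'].astype(int)
r=i[136,:,1]; print([(k,r[k],r[k+1]) for k in range(200,310) if abs(r[k+1]-r[k])>40])
print(edge(f,[[226.5,142.5],[285.5,142.5]],.088,92,5.5),edge(f,[[225,130],[289,130]],.048,110,5.5))
E
```

```text
[(203, np.int64(110), np.int64(54)), (205, np.int64(79), np.int64(132)), (226, np.int64(157), np.int64(225)), (286, np.int64(175), np.int64(67))]
(array([ 672.6, -159.6]), np.float64(52.6), np.float64(5.58)) (array([ 672.8, -158.5]), np.float64(65.4), np.float64(5.58))
```

Request:
servo_tool(targets=[{"angular": [0,0,7.5],"xyz": [0,0,0],"claw": 8.7},{"angular": [0,0,7.5],"xyz": [0,0,0],"claw": 8.7},{"angular": [0,0,0],"xyz": [1.9,3.7,0],"claw": 8.7},{"angular": [0,0,0],"xyz": [1.9,3.7,0],"claw": 8.7},{"angular": [0,0,0],"xyz": [1.9,3.7,0],"claw": 8.7},{"angular": [0,0,0],"xyz": [1.9,3.7,0],"claw": 8.7},{"angular": [0,0,0],"xyz": [1.9,3.7,0],"claw": 8.7},{"angular": [0,0,0],"xyz": [1.9,3.7,0],"claw": 8.7},{"angular": [0,0,0],"xyz": [1.9,3.7,0],"claw": 8.7},{"angular": [0,0,0],"xyz": [1.9,3.7,0],"claw": 8.7},{"angular": [0,0,0],"xyz": [1.9,3.7,0],"claw": 8.7},{"angular": [0,0,0],"xyz": [1.9,3.7,1.2],"claw": 8.7},{"angular": [0,0,0],"xyz": [1.9,3.7,2],"claw": 8.7},{"angular": [0,0,0],"xyz": [1.9,3.7,2],"claw": 8.7},{"angular": [0,0,0],"xyz": [2.19,3.93,0],"claw": 8.7},{"angular": [0,0,0],"xyz": [0,0,0],"claw": 8.7},{"angular": [0,0,0],"xyz": [0,0,0],"claw": 8.7},{"angular": [0,0,0],"xyz": [0,0,0],"claw": 8.7}])

```text
t: 16.4
eef_pos: [0.5068, 0.3577, 0.1475]
ee_rot: [-3.14, -0.001, 2.975]
force: [0.7, -0.3, -0.1]
width: 0.0869
gripper_force: 0.0
```

```bash
python3 - <<'E'
from h import *
plan(507.5,358.5,30,-9.5)
f=grab('wrist'); cv2.imwrite('pics/w7.png',f['color'])
E
```

```text
turn z -0.03 shift cm [-0.05  0.09 11.75] | pos mm [506.8 357.7 147.5] rpy [-1.7992e+02 -5.0000e-02  1.7047e+02] w 86.9 gf 0.0 F [ 0.7 -0.3 -0.1] t 16.4
```

View pics/w7.png

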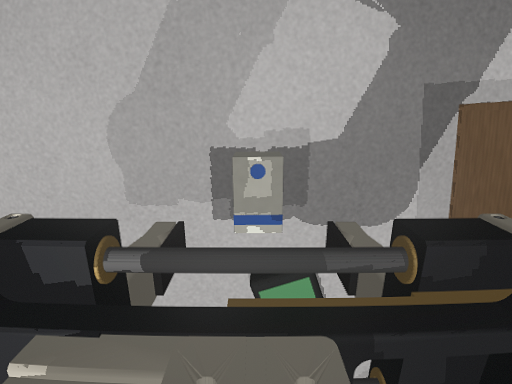

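The medium sits within about 1 mm of the large one's centre. The small blue carton's far edge is at (233,157)–(283,157), near end around v=233.

```bash
python3 - <<'E'
from h import *
f=load('wrist'); i=f['color'].astype(int)
print(i[150:164,240,1],i[226:240,240,1],i[190,226:240,1],i[190,276:290,1])
print(edge(f,[[233,157],[283,157]],.036,74,-9.5), (1000*ray(f,[[258,232]],.036)).round(1))
E
```

```text
[ 99  99 102 103 102 102  98 131 136 135 136 136 135 136] [161 160 160 159 158 159 160 166 167 170 173 174 171 168] [100  99  98  98  97  97 100 119 138 135 135 136 137 137] [135 134 134 135 134 136 122  82  96  96  96  98 100  98]
(array([508.6, 359. ]), np.float64(44.6), np.float64(-9.42)) [[543.6 353.4  36. ]]
```

Request:
servo_tool(targets=[{"angular": [0,0,0],"xyz": [-0.13,0.15,3],"claw": 8.7},{"angular": [0,0,0],"xyz": [0,0,4],"claw": 8.7},{"angular": [0,0,0],"xyz": [0,0,3],"claw": 8.7},{"angular": [0,0,0],"xyz": [0,0,1.6],"claw": 8.7},{"angular": [0,0,0],"xyz": [0,0,0],"claw": 8.7},{"angular": [0,0,0],"xyz": [0,0,0],"claw": 8.7}])

```text
t: 17.05
eef_pos: [0.5092, 0.3591, 0.0328]
ee_rot: [-3.142, 0.0, 2.975]
force: [0.3, 0.8, 0.2]
width: 0.0872
gripper_force: 0.0
```

```bash
python3 -c "
from h import *
plan(508.4,359,30,-9.5)"
```

```text
turn z -0.07 shift cm [ 0.08 -0.02  0.28] | pos mm [509.2 359.1  32.8] rpy [-1.8000e+02  1.0000e-02  1.7043e+02] w 87.2 gf 0.0 F [0.3 0.8 0.2] t 17.05
```

Request:
servo_tool(targets=[{"angular": [0,0,0],"xyz": [0.06,0,0.2],"claw": 5.8},{"angular": [0,0,0],"xyz": [0,0,0],"claw": 4.2},{"angular": [0,0,0],"xyz": [0,0,0],"claw": 3.6},{"angular": [0,0,0],"xyz": [0,0,0],"claw": 3.6},{"angular": [0,0,0],"xyz": [0,0,0],"claw": 3.6},{"angular": [0,0,0],"xyz": [0,0,0],"claw": 3.6},{"angular": [0,0,0],"xyz": [0,0,0],"claw": 3.6}], force=15)

```text
t: 17.75
eef_pos: [0.508, 0.36, 0.0304]
ee_rot: [3.142, 0.0, 2.976]
force: [-1.2, -1.0, 1.6]
width: 0.0459
gripper_force: 15.0
```

```bash
python3 -c "
from h import *
plan(673.5,-159.3,180,5.5)"
```

```text
turn z -15.01 shift cm [-11.5  -53.27 -14.96] | pos mm [508.  360.   30.4] rpy [180.     0.   170.49] w 45.9 gf 15.0 F [-1.2 -1.   1.6] t 17.75
```

Request:
servo_tool(targets=[{"angular": [0,0,0],"xyz": [0,0,-1.5],"claw": 3.6},{"angular": [0,0,0],"xyz": [0,0,-3.5],"claw": 3.6},{"angular": [0,0,0],"xyz": [0,0,-3.5],"claw": 3.6},{"angular": [0,0,-7.5],"xyz": [0,0,-3.5],"claw": 3.6},{"angular": [0,0,-7.5],"xyz": [0,0,-2.96],"claw": 3.6},{"angular": [0,0,0],"xyz": [-0.82,-3.8,0],"claw": 3.6},{"angular": [0,0,0],"xyz": [-0.82,-3.8,0],"claw": 3.6},{"angular": [0,0,0],"xyz": [-0.82,-3.8,0],"claw": 3.6},{"angular": [0,0,0],"xyz": [-0.82,-3.8,0],"claw": 3.6},{"angular": [0,0,0],"xyz": [-0.82,-3.8,0],"claw": 3.6},{"angular": [0,0,0],"xyz": [-0.82,-3.8,0],"claw": 3.6},{"angular": [0,0,0],"xyz": [-0.82,-3.8,0],"claw": 3.6},{"angular": [0,0,0],"xyz": [-0.82,-3.8,0],"claw": 3.6},{"angular": [0,0,0],"xyz": [-0.82,-3.8,0],"claw": 3.6},{"angular": [0,0,0],"xyz": [-0.82,-3.8,0],"claw": 3.6},{"angular": [0,0,0],"xyz": [-0.82,-3.8,0],"claw": 3.6},{"angular": [0,0,0],"xyz": [-0.82,-3.8,0],"claw": 3.6},{"angular": [0,0,0],"xyz": [-0.82,-3.8,0],"claw": 3.6},{"angular": [0,0,0],"xyz": [-0.84,-3.87,0],"claw": 3.6},{"angular": [0,0,0],"xyz": [0,0,0],"claw": 3.6}])

```text
t: 19.75
eef_pos: [0.6737, -0.1637, 0.1787]
ee_rot: [-3.141, -0.001, -3.05]
force: [-0.6, 0.4, -0.7]
width: 0.0458
gripper_force: 15.0
```

Request:
servo_tool(targets=[{"angular": [0,0,0],"xyz": [0,0,0],"claw": 3.6},{"angular": [0,0,0],"xyz": [0,0,0],"claw": 3.6}])

```text
t: 19.95
eef_pos: [0.673, -0.1589, 0.1795]
ee_rot: [3.141, -0.001, -3.046]
force: [-0.4, 0.8, -1.3]
width: 0.0459
gripper_force: 15.0
```

```bash
python3 - <<'E'
from h import *
plan(673.5,-159.3,118.4,5.5)
f=grab('wrist'); cv2.imwrite('pics/w8.png',f['color'])
E
```

```text
turn z -0.01 shift cm [-0.04 -0.05  6.11] | pos mm [ 673.  -158.9  179.5] rpy [ 1.7998e+02 -4.0000e-02 -1.7451e+02] w 45.9 gf 15.0 F [-0.4  0.8 -1.3] t 19.95
```

View pics/w8.png

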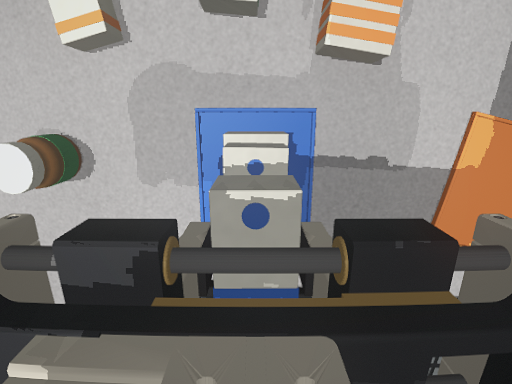

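The held small carton's far top edge is at (211,190)–(302,190). Below it are the medium's, near v=149, and the large's, near v=134.

```bash
python3 - <<'E'
from h import *
f=load('wrist'); i=f['color'].astype(int); z=monitor.get_state()['eef_pos'][2]-.0304+.036
print(i[143:154,240,1],i[182:196,240,1],i[200,206:216,1],i[200,296:306,1],i[155,218:230,1],i[155,284:296,1])
print(edge(f,[[211,190],[301.5,190]],z,74,5.5),edge(f,[[223.5,148],[289,148]],.088,92,5.5))
E
```

```text
[126 113 113 108 199 225 225 224 224 225 225] [120 119 120 120 120 120 119 111 187 210 220 218 218 218] [137 138 135 131 143 147 146 147 147 148] [146 147 147 147 147 127  87  91  91  91] [130 131 126  87 140 220 228 224 223 224 224 224] [216 216 219 214 151  71  79  79  78  79  79  78]
(array([ 673., -159.]), np.float64(43.9), np.float64(5.58)) (array([ 673.1, -158.7]), np.float64(53.3), np.float64(5.58))
```

Request:
servo_tool(targets=[{"angular": [0,0,0],"xyz": [0.1,0,1],"claw": 3.6},{"angular": [0,0,0],"xyz": [0,0,2.2],"claw": 3.6},{"angular": [0,0,0],"xyz": [0,0,1.5],"claw": 3.6},{"angular": [0,0,0],"xyz": [0,0,0.6],"claw": 3.6},{"angular": [0,0,0],"xyz": [0,0,0.3],"claw": 3.6},{"angular": [0,0,0],"xyz": [0,0,0],"claw": 3.6},{"angular": [0,0,0],"xyz": [0,0,0],"claw": 3.6}])

```text
t: 20.7
eef_pos: [0.6729, -0.1595, 0.1246]
ee_rot: [-3.141, 0.001, -3.046]
force: [0.6, -0.3, -1.2]
width: 0.0457
gripper_force: 15.0
```

```bash
python3 -c "
from h import *
plan(672.3,-158.9,118.4,5.5)"
```

```text
turn z -0.0 shift cm [0.05 0.07 0.62] | pos mm [ 672.9 -159.5  124.6] rpy [-1.7998e+02  6.0000e-02 -1.7450e+02] w 45.7 gf 15.0 F [ 0.6 -0.3 -1.2] t 20.7
```

Request:
servo_tool(targets=[{"angular": [0,0,0],"xyz": [0.04,0.05,0.3],"claw": 3.6},{"angular": [0,0,0],"xyz": [0,0,0.2],"claw": 3.6},{"angular": [0,0,0],"xyz": [0,0,0.1],"claw": 3.6},{"angular": [0,0,0],"xyz": [0,0,0.04],"claw": 3.6},{"angular": [0,0,0],"xyz": [0,0,0],"claw": 3.6}])

```text
t: 21.2
eef_pos: [0.6721, -0.159, 0.1184]
ee_rot: [-3.141, 0.001, -3.046]
force: [-2.1, 0.9, 5.2]
width: 0.0458
gripper_force: 15.0
```

Request:
servo_tool(targets=[{"angular": [0,0,0],"xyz": [0,0,0],"claw": 4.8},{"angular": [0,0,0],"xyz": [0,0,0],"claw": 5.2},{"angular": [0,0,0],"xyz": [0,0,0],"claw": 5.8},{"angular": [0,0,0],"xyz": [0,0,0],"claw": 6.4},{"angular": [0,0,0],"xyz": [0,0,-1],"claw": 7.2},{"angular": [0,0,0],"xyz": [0,0,-3],"claw": 7.6},{"angular": [0,0,0],"xyz": [0,0,-4],"claw": 8.7},{"angular": [0,0,0],"xyz": [0,0,-2],"claw": 8.7},{"angular": [0,0,0],"xyz": [0,0,0],"claw": 8.7},{"angular": [0,0,0],"xyz": [0,0,0],"claw": 8.7}])

```text
t: 22.2
eef_pos: [0.672, -0.1589, 0.2184]
ee_rot: [3.141, 0.001, -3.046]
force: [-0.3, 0.0, -0.3]
width: 0.0869
gripper_force: 0.0
```

```bash
python3 - <<'E'
from h import *
plan(480.5,-77.5,150,-1.4)
f=grab('wrist'); i=f['color'].astype(int); cv2.imwrite('pics/w9.png',f['color'])
print([(k,i[k,240,1],i[k+1,240,1]) for k in range(100,200) if abs(i[k+1,240,1]-i[k,240,1])>35])
E
```

```text
turn z 6.88 shift cm [19.35  7.67  6.84] | pos mm [ 672.  -158.9  218.4] rpy [ 1.7999e+02  8.0000e-02 -1.7452e+02] w 86.9 gf 0.0 F [-0.3  0.  -0.3] t 22.2
[(131, np.int64(100), np.int64(197)), (139, np.int64(187), np.int64(127)), (142, np.int64(104), np.int64(183)), (152, np.int64(222), np.int64(147)), (153, np.int64(147), np.int64(106)), (158, np.int64(118), np.int64(206)), (166, np.int64(222), np.int64(158))]
```

View pics/w9.png

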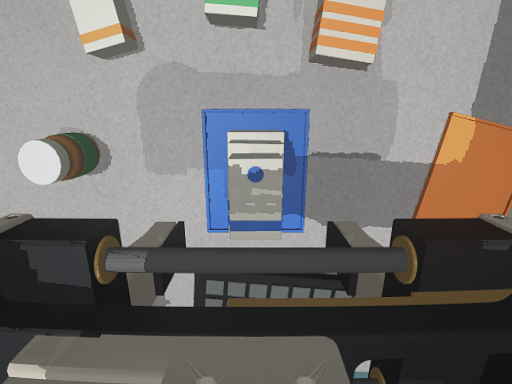

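The blue stack is neat: far top edges at v=131.7, 142.6 and 158.6, centred near u=256 in the tray. On to the large orange carton.

```bash
python3 - <<'E'
from h import *
f=load('wrist')
print(edge(f,[[227,131.7],[285,131.7]],.048,110,5.5),edge(f,[[228,142.6],[284,142.6]],.088,92,5.5),edge(f,[[228,158.6],[284,158.6]],.124,74,5.5),edge(f,[[203,109.5],[310,109.5]],.008,160,5.5))
E
```

```text
(array([ 673.1, -158.7]), np.float64(62.6), np.float64(5.57)) (array([ 671.8, -158.9]), np.float64(53.1), np.float64(5.57)) (array([ 672.4, -158.9]), np.float64(46.6), np.float64(5.57)) (array([ 674.2, -157.9]), np.float64(128.3), np.float64(5.57))
```

Request:
servo_tool(targets=[{"angular": [0,0,6.88],"xyz": [0,0,-0.5],"claw": 8.7},{"angular": [0,0,0],"xyz": [3.2,1.2,0],"claw": 8.7},{"angular": [0,0,0],"xyz": [3.2,1.2,0],"claw": 8.7},{"angular": [0,0,0],"xyz": [3.2,1.2,0],"claw": 8.7},{"angular": [0,0,0],"xyz": [3.2,1.2,1],"claw": 8.7},{"angular": [0,0,0],"xyz": [3.2,1.2,2.5],"claw": 8.7},{"angular": [0,0,0],"xyz": [3.35,1.67,3.84],"claw": 8.7},{"angular": [0,0,0],"xyz": [0,0,0],"claw": 8.7},{"angular": [0,0,0],"xyz": [0,0,0],"claw": 8.7},{"angular": [0,0,0],"xyz": [0,0,0],"claw": 8.7}])

```text
t: 23.25
eef_pos: [0.4835, -0.0787, 0.1519]
ee_rot: [-3.141, 0.001, 3.118]
force: [0.6, 0.0, 0.6]
width: 0.0873
gripper_force: 0.0
```

```bash
python3 - <<'E'
from h import *
plan(480.5,-77.5,33,-1.4)
f=grab('wrist'); i=f['color'].astype(int); cv2.imwrite('pics/w10.png',f['color'])
print([(k,i[k,240,1],i[k+1,240,1]) for k in range(90,240) if abs(i[k+1,240,1]-i[k,240,1])>25])
for v in (155,170):print(v,[(k,i[v,k,1],i[v,k+1,1]) for k in range(180,330) if abs(i[v,k+1,1]-i[v,k,1])>25])
E
```

```text
turn z 0.03 shift cm [ 0.3   0.12 11.89] | pos mm [483.5 -78.7 151.9] rpy [-1.7999e+02  3.0000e-02  1.7863e+02] w 87.3 gf 0.0 F [0.6 0.  0.6] t 23.25
[(127, np.int64(155), np.int64(122)), (128, np.int64(122), np.int64(96)), (130, np.int64(109), np.int64(190)), (158, np.int64(210), np.int64(151)), (196, np.int64(124), np.int64(93)), (206, np.int64(85), np.int64(117)), (208, np.int64(129), np.int64(155)), (212, np.int64(158), np.int64(120)), (222, np.int64(105), np.int64(141)), (228, np.int64(156), np.int64(122)), (238, np.int64(97), np.int64(218))]
155 [(211, np.int64(145), np.int64(92)), (221, np.int64(91), np.int64(129)), (222, np.int64(129), np.int64(200)), (249, np.int64(200), np.int64(172)), (265, np.int64(161), np.int64(193)), (292, np.int64(187), np.int64(112))]
170 [(212, np.int64(145), np.int64(92)), (276, np.int64(156), np.int64(130))]
```

View pics/w10.png

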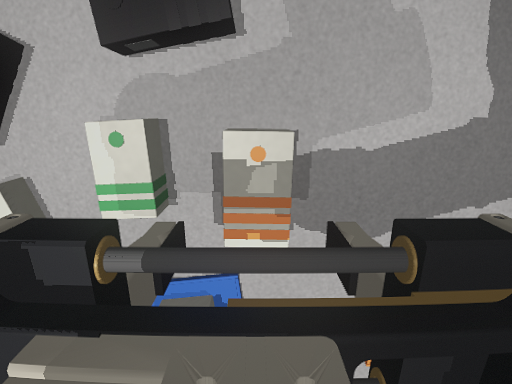

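All three blue cartons sit within 2 mm of the tray's centre. The large orange carton (three bands, white) has its far top edge at (222,131)–(293,131). The green one at (125,165) is clear of the fingers, and the black box at (165,20) is not the target.

```bash
python3 - <<'E'
from h import *
f=load('wrist')
print(edge(f,[[222.3,130.7],[293.5,130.7]],.044,110,-1.4))
e=edge(f,[[222.3,130.7],[293.5,130.7]],.044,110,-1.4)[0]; plan(e[0]-.3,e[1],33.5,-1.4)
E
```

```text
(array([479.9, -77.2]), np.float64(61.2), np.float64(-1.27))
turn z 0.01 shift cm [ 0.42  0.15 11.86] | pos mm [483.8 -78.8 152.1] rpy [-1.8000e+02  6.0000e-02  1.7861e+02] w 86.9 gf 0.0 F [ 0.9  0.8 -1.1] t 23.3
```

Request:
servo_tool(targets=[{"angular": [0,0,0],"xyz": [0.4,0.15,3],"claw": 8.7},{"angular": [0,0,0],"xyz": [0,0,4],"claw": 8.7},{"angular": [0,0,0],"xyz": [0,0,3],"claw": 8.7},{"angular": [0,0,0],"xyz": [0,0,1.8],"claw": 8.7},{"angular": [0,0,0],"xyz": [0,0,0],"claw": 8.7},{"angular": [0,0,0],"xyz": [0,0,0],"claw": 8.7}])

```text
t: 23.9
eef_pos: [0.4796, -0.0773, 0.034]
ee_rot: [-3.141, 0.0, 3.117]
force: [0.2, -0.2, -0.0]
width: 0.0871
gripper_force: 0.0
```

```bash
python3 -c "
from h import *
plan(479.7,-77.2,33.5,-1.4)"
```

```text
turn z -0.0 shift cm [-0.01  0.01  0.05] | pos mm [479.6 -77.3  34. ] rpy [-179.99    0.    178.6 ] w 87.1 gf 0.0 F [ 0.2 -0.2 -0. ] t 23.9
```

Request:
servo_tool(targets=[{"angular": [0,0,0],"xyz": [0,0,0],"claw": 6.6},{"angular": [0,0,0],"xyz": [0,0,0],"claw": 5.5},{"angular": [0,0,0],"xyz": [0,0,0],"claw": 5.0},{"angular": [0,0,0],"xyz": [0,0,0],"claw": 5.0},{"angular": [0,0,0],"xyz": [0,0,0],"claw": 5.0},{"angular": [0,0,0],"xyz": [0,0,0],"claw": 5.0}], force=20)

```text
t: 24.5
eef_pos: [0.479, -0.0771, 0.0343]
ee_rot: [3.141, 0.001, 3.118]
force: [-1.0, 0.3, 7.4]
width: 0.0621
gripper_force: 19.9
```

```bash
python3 -c "
from h import *
plan(657,133.1,110,-5.8)"
```

```text
turn z 4.42 shift cm [-15.58  22.71  -7.57] | pos mm [479.  -77.1  34.3] rpy [1.7999e+02 6.0000e-02 1.7862e+02] w 62.1 gf 19.9 F [-1.   0.3  7.4] t 24.5
```

Request:
servo_tool(targets=[{"angular": [0,0,0],"xyz": [0,0,-1.5],"claw": 5.0},{"angular": [0,0,0],"xyz": [0,0,-3],"claw": 5.0},{"angular": [0,0,4.42],"xyz": [0,0,-3.1],"claw": 5.0},{"angular": [0,0,0],"xyz": [-2.2,3.2,0],"claw": 5.0},{"angular": [0,0,0],"xyz": [-2.2,3.2,0],"claw": 5.0},{"angular": [0,0,0],"xyz": [-2.2,3.2,0],"claw": 5.0},{"angular": [0,0,0],"xyz": [-2.2,3.2,0],"claw": 5.0},{"angular": [0,0,0],"xyz": [-2.2,3.2,0],"claw": 5.0},{"angular": [0,0,0],"xyz": [-2.2,3.2,0],"claw": 5.0},{"angular": [0,0,0],"xyz": [-2.38,3.51,0],"claw": 5.0},{"angular": [0,0,0],"xyz": [0,0,0],"claw": 5.0},{"angular": [0,0,0],"xyz": [0,0,0],"claw": 5.0},{"angular": [0,0,0],"xyz": [0,0,0],"claw": 5.0}])

```text
t: 25.8
eef_pos: [0.6556, 0.1324, 0.1089]
ee_rot: [-3.141, -0.002, 3.04]
force: [0.0, -0.2, -3.4]
width: 0.062
gripper_force: 19.9
```

```bash
cat >> h.py <<'E'
def jumps(i,v=None,u=None,a=0,b=512,th=30):
    r=(i[v,:,:] if v is not None else i[:,u,:]).astype(int)
    return [(k,r[k].tolist(),r[k+1].tolist()) for k in range(a,b) if np.abs(r[k+1]-r[k]).max()>th]
E
python3 - <<'E'
from h import *
plan(657,133.1,38.3,-5.8)
f=grab('wrist'); i=f['color']; cv2.imwrite('pics/w11.png',i)
print(jumps(i,u=240,a=90,b=170)); print(jumps(i,v=165,a=150,b=340)); print(jumps(i,v=112,a=150,b=360))
E
```

```text
turn z -0.03 shift cm [-0.13  0.09  7.06] | pos mm [655.6 132.4 108.9] rpy [-1.7996e+02 -1.0000e-01  1.7417e+02] w 62.0 gf 19.9 F [ 0.  -0.2 -3.4] t 25.8
[(106, [138, 141, 146], [90, 128, 183]), (107, [90, 128, 183], [90, 154, 220]), (135, [95, 160, 220], [70, 118, 181]), (155, [115, 125, 129], [176, 188, 190])]
[(180, [162, 161, 159], [113, 142, 184]), (181, [113, 142, 184], [92, 155, 219]), (184, [99, 162, 220], [72, 117, 194]), (185, [72, 117, 194], [45, 60, 97]), (186, [45, 60, 97], [100, 165, 224]), (189, [95, 158, 218], [116, 152, 183]), (190, [116, 152, 183], [199, 207, 206]), (323, [162, 173, 178], [97, 121, 157]), (324, [97, 121, 157], [53, 87, 148]), (330, [62, 105, 176], [100, 113, 151]), (331, [100, 113, 151], [119, 118, 117])]
[(177, [155, 154, 154], [119, 136, 173]), (178, [119, 136, 173], [70, 111, 176]), (329, [72, 119, 185], [56, 88, 152]), (333, [57, 96, 158], [93, 100, 125]), (334, [93, 100, 125], [169, 168, 167])]
```

```bash
python3 - <<'E'
from h import *
f=load('wrist'); z=monitor.get_state()['eef_pos'][2]+.0097
print(edge(f,[[190,155.5],[324,155.5]],z,110,-5.8),edge(f,[[177.7,106.8],[334,106.8]],.008,160,-5.8))
E
```

```text
(array([656.3, 132.4]), np.float64(61.0), np.float64(-5.73)) (array([656.9, 131.9]), np.float64(128.3), np.float64(-5.74))
```

Request:
servo_tool(targets=[{"angular": [0,0,0],"xyz": [0,0,1],"claw": 5.0},{"angular": [0,0,0],"xyz": [0,0,2.5],"claw": 5.0},{"angular": [0,0,0],"xyz": [0,0,2],"claw": 5.0},{"angular": [0,0,0],"xyz": [0,0,1],"claw": 5.0},{"angular": [0,0,0],"xyz": [0,0,0.3],"claw": 5.0},{"angular": [0,0,0],"xyz": [0,0,0],"claw": 5.0},{"angular": [0,0,0],"xyz": [0,0,0],"claw": 5.0}])

```text
t: 26.55
eef_pos: [0.6573, 0.1331, 0.0427]
ee_rot: [3.141, 0.001, 3.04]
force: [0.1, 0.4, -2.2]
width: 0.0618
gripper_force: 19.9
```

```bash
python3 -c "
from h import *
plan(656.2,132.6,38.3,-5.8)"
```

```text
turn z -0.01 shift cm [ 0.1  -0.06  0.44] | pos mm [657.3 133.1  42.7] rpy [1.7996e+02 8.0000e-02 1.7419e+02] w 61.8 gf 19.9 F [ 0.1  0.4 -2.2] t 26.55
```

Request:
servo_tool(targets=[{"angular": [0,0,0],"xyz": [0.1,-0.05,0.25],"claw": 5.0},{"angular": [0,0,0],"xyz": [0,0,0.12],"claw": 5.0},{"angular": [0,0,0],"xyz": [0,0,0.08],"claw": 5.0},{"angular": [0,0,0],"xyz": [0,0,0],"claw": 5.0}])

```text
t: 26.95
eef_pos: [0.6557, 0.1327, 0.0384]
ee_rot: [3.141, 0.001, 3.04]
force: [-3.7, 0.5, 4.8]
width: 0.0621
gripper_force: 19.9
```

Request:
servo_tool(targets=[{"angular": [0,0,0],"xyz": [0,0,0],"claw": 6.4},{"angular": [0,0,0],"xyz": [0,0,0],"claw": 6.8},{"angular": [0,0,0],"xyz": [0,0,0],"claw": 7.2},{"angular": [0,0,0],"xyz": [0,0,0],"claw": 7.2},{"angular": [0,0,0],"xyz": [0,0,-1],"claw": 7.2},{"angular": [0,0,0],"xyz": [0,0,-3],"claw": 7.6},{"angular": [0,0,0],"xyz": [0,0,-4],"claw": 8.7},{"angular": [0,0,0],"xyz": [0,0,-4],"claw": 8.7},{"angular": [0,0,0],"xyz": [0,0,-4],"claw": 8.7},{"angular": [0,0,0],"xyz": [0,0,-2],"claw": 8.7},{"angular": [0,0,0],"xyz": [0,0,0],"claw": 8.7},{"angular": [0,0,0],"xyz": [0,0,0],"claw": 8.7}])

```text
t: 28.15
eef_pos: [0.6555, 0.1326, 0.2181]
ee_rot: [3.141, 0.001, 3.04]
force: [0.7, 0.2, -0.1]
width: 0.0869
gripper_force: 0.0
```

```bash
python3 - <<'E'
from h import *
plan(509,-342.5,215,18.5)
f=grab('wrist'); i=f['color']; cv2.imwrite('pics/w12.png',i)
print(jumps(i,u=240,a=90,b=170)); print(jumps(i,v=150,a=150,b=360)); print(jumps(i,v=115,a=150,b=360))
E
```

```text
turn z -24.32 shift cm [ 28.97 -40.4    0.31] | pos mm [655.5 132.6 218.1] rpy [1.7994e+02 6.0000e-02 1.7418e+02] w 86.9 gf 0.0 F [ 0.7  0.2 -0.1] t 28.15
[(108, [138, 139, 141], [109, 138, 183]), (109, [109, 138, 183], [88, 151, 215]), (129, [90, 139, 188], [91, 109, 128]), (131, [94, 101, 105], [187, 197, 199]), (146, [209, 217, 219], [151, 160, 163])]
[(203, [125, 143, 169], [92, 158, 217]), (205, [88, 149, 212], [71, 118, 192]), (227, [98, 150, 206], [123, 128, 128]), (248, [149, 158, 159], [116, 129, 151]), (249, [116, 129, 151], [65, 114, 187]), (260, [66, 112, 173], [94, 156, 214]), (261, [94, 156, 214], [146, 177, 207]), (262, [146, 177, 207], [197, 206, 206]), (271, [180, 191, 194], [115, 124, 128]), (283, [117, 127, 132], [80, 102, 134]), (305, [57, 93, 156], [69, 116, 189]), (307, [71, 108, 170], [97, 107, 124])]
[(201, [137, 132, 130], [91, 154, 215]), (204, [87, 143, 215], [58, 93, 139]), (205, [58, 93, 139], [99, 163, 216]), (308, [92, 164, 215], [124, 152, 187]), (309, [124, 152, 187], [159, 160, 164])]
```

Request:
servo_tool(targets=[{"angular": [0,0,-8.1],"xyz": [0,0,0],"claw": 8.7},{"angular": [0,0,-8.1],"xyz": [0,0,0],"claw": 8.7},{"angular": [0,0,-8.12],"xyz": [0,0,0],"claw": 8.7},{"angular": [0,0,0],"xyz": [2.4,-3.3,0],"claw": 8.7},{"angular": [0,0,0],"xyz": [2.4,-3.3,0],"claw": 8.7},{"angular": [0,0,0],"xyz": [2.4,-3.3,0],"claw": 8.7},{"angular": [0,0,0],"xyz": [2.4,-3.3,0],"claw": 8.7},{"angular": [0,0,0],"xyz": [2.4,-3.3,0],"claw": 8.7},{"angular": [0,0,0],"xyz": [2.4,-3.3,0],"claw": 8.7},{"angular": [0,0,0],"xyz": [2.4,-3.3,0],"claw": 8.7},{"angular": [0,0,0],"xyz": [2.4,-3.3,0],"claw": 8.7},{"angular": [0,0,0],"xyz": [2.4,-3.3,0],"claw": 8.7},{"angular": [0,0,0],"xyz": [2.4,-3.3,0],"claw": 8.7},{"angular": [0,0,0],"xyz": [2.4,-3.3,2],"claw": 8.7},{"angular": [0,0,0],"xyz": [2.57,-4.1,2],"claw": 8.7},{"angular": [0,0,0],"xyz": [0,0,2.5],"claw": 8.7},{"angular": [0,0,0],"xyz": [0,0,0],"claw": 8.7},{"angular": [0,0,0],"xyz": [0,0,0],"claw": 8.7},{"angular": [0,0,0],"xyz": [0,0,0],"claw": 8.7}])

```text
t: 30.1
eef_pos: [0.5105, -0.3399, 0.1541]
ee_rot: [-3.141, 0.001, -2.817]
force: [0.9, 1.0, -0.2]
width: 0.0867
gripper_force: 0.0
```

```bash
python3 - <<'E'
from h import *
f=load('wrist'); print('OL',edge(f,[[226.7,131.4],[284.5,131.4]],.048,110,-5.8),edge(f,[[201.2,109],[309,109]],.008,160,-5.8))
plan(509,-342.5,31,18.5)
f=grab('wrist'); i=f['color']; cv2.imwrite('pics/w13.png',i)
print(jumps(i,u=240,a=120,b=245,th=25)); print(jumps(i,v=185,a=180,b=330,th=25))
E
```

```text
OL (array([656.3, 132.4]), np.float64(62.3), np.float64(-5.74)) (array([657.2, 131.7]), np.float64(129.1), np.float64(-5.74))
turn z 0.09 shift cm [ 0.22 -0.2  12.31] | pos mm [ 510.5 -339.9  154.1] rpy [-1.7995e+02  3.0000e-02 -1.6141e+02] w 86.7 gf 0.0 F [ 0.9  1.  -0.2] t 30.1
[(147, [155, 156, 157], [116, 122, 123]), (151, [101, 107, 108], [134, 143, 145]), (152, [134, 143, 145], [196, 206, 208]), (170, [203, 213, 215], [143, 153, 154]), (199, [122, 130, 133], [149, 158, 160]), (208, [149, 156, 155], [109, 131, 153]), (209, [109, 131, 153], [71, 113, 180]), (218, [63, 109, 182], [100, 133, 173]), (219, [100, 133, 173], [150, 159, 163]), (226, [154, 163, 164], [124, 130, 131]), (235, [109, 109, 110], [157, 158, 159])]
[(207, [161, 162, 164], [117, 118, 120]), (250, [125, 134, 135], [152, 161, 163]), (251, [152, 161, 163], [183, 193, 195]), (252, [183, 193, 195], [121, 129, 130]), (276, [116, 123, 125], [95, 96, 98])]
```

View pics/w13.png

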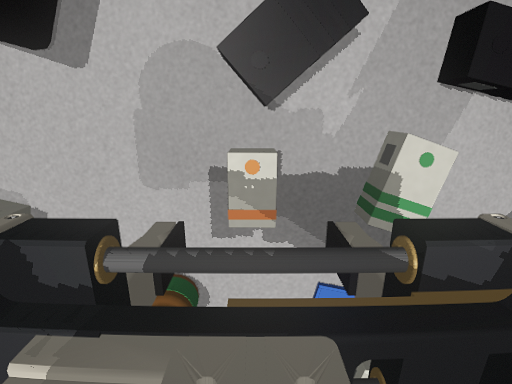

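The small orange carton's top face spans (228,152)–(277,227). The green carton at right and the jar at (185,290) are clear of the fingers.

```bash
python3 - <<'E'
from h import *
f=load('wrist'); r=edge(f,[[227.8,152.3],[276.8,152.3]],.036,74,18.5); print(r)
n=ray(f,[[252,226.5]],.036)*1000; m=ray(f,[[252.3,152.3]],.036)*1000; print(n,m,np.linalg.norm(n-m),(n+m)/2)
plan(r[0][0],r[0][1],31,18.6)
E
```

```text
(array([ 509.8, -343.8]), np.float64(44.7), np.float64(18.68))
[[ 543.79984973 -332.71310238   36.        ]] [[ 474.68205963 -355.54637182   36.        ]] 72.7916691791575 [[ 509.24095468 -344.1297371    36.        ]]
turn z 0.0 shift cm [ 0.21 -0.35 12.33] | pos mm [ 510.7 -339.8  154.3] rpy [-1.7993e+02  7.0000e-02 -1.6140e+02] w 87.1 gf 0.0 F [ 0.6  0.2 -0.3] t 30.15
```

Request:
servo_tool(targets=[{"angular": [0,0,0],"xyz": [0.23,-0.35,3],"claw": 8.7},{"angular": [0,0,0],"xyz": [0,0,4],"claw": 8.7},{"angular": [0,0,0],"xyz": [0,0,3.3],"claw": 8.7},{"angular": [0,0,0],"xyz": [0,0,2],"claw": 8.7},{"angular": [0,0,0],"xyz": [0,0,0],"claw": 8.7},{"angular": [0,0,0],"xyz": [0,0,0],"claw": 8.7}])

```text
t: 30.75
eef_pos: [0.5097, -0.3442, 0.0313]
ee_rot: [-3.141, 0.001, -2.817]
force: [-0.0, -1.1, 0.4]
width: 0.0869
gripper_force: 0.0
```

```bash
python3 -c "
from h import *
plan(509.5,-344,31,18.6)"
```

```text
turn z -0.01 shift cm [0.01 0.03 0.03] | pos mm [ 509.7 -344.2   31.3] rpy [-1.7995e+02  4.0000e-02 -1.6141e+02] w 86.9 gf 0.0 F [-0.  -1.1  0.4] t 30.75
```

Request:
servo_tool(targets=[{"angular": [0,0,0],"xyz": [0,0,0],"claw": 5.8},{"angular": [0,0,0],"xyz": [0,0,0],"claw": 4.2},{"angular": [0,0,0],"xyz": [0,0,0],"claw": 3.6},{"angular": [0,0,0],"xyz": [0,0,0],"claw": 3.6},{"angular": [0,0,0],"xyz": [0,0,0],"claw": 3.6},{"angular": [0,0,0],"xyz": [0,0,0],"claw": 3.6},{"angular": [0,0,0],"xyz": [0,0,0],"claw": 3.6}], force=15)

```text
t: 31.45
eef_pos: [0.5086, -0.3445, 0.0302]
ee_rot: [-3.142, -0.0, -2.819]
force: [-0.3, 0.8, 2.4]
width: 0.0459
gripper_force: 15.0
```

Request:
servo_tool(targets=[{"angular": [0,0,0],"xyz": [0,0,-1.5],"claw": 3.6},{"angular": [0,0,0],"xyz": [0,0,-3.5],"claw": 3.6},{"angular": [0,0,0],"xyz": [0,0,-3.5],"claw": 3.6},{"angular": [0,0,0],"xyz": [0,0,-3.5],"claw": 3.6},{"angular": [0,0,0],"xyz": [0,0,-3.5],"claw": 3.6},{"angular": [0,0,0],"xyz": [0,0,-3.5],"claw": 3.6},{"angular": [0,0,8.1],"xyz": [0,0,0],"claw": 3.6},{"angular": [0,0,8.1],"xyz": [0,0,0],"claw": 3.6},{"angular": [0,0,8.19],"xyz": [0,0,0],"claw": 3.6},{"angular": [0,0,0],"xyz": [0,0,0],"claw": 3.6},{"angular": [0,0,0],"xyz": [0,0,0],"claw": 3.6}])

```text
t: 32.55
eef_pos: [0.5083, -0.3444, 0.2197]
ee_rot: [3.141, -0.001, 3.043]
force: [-0.0, 0.2, -1.2]
width: 0.0462
gripper_force: 15.0
```

```bash
python3 -c "
from h import *
plan(656.3,132.4,150,-5.8)"
```

```text
turn z 0.15 shift cm [-9.9  48.93  6.97] | pos mm [ 508.3 -344.4  219.7] rpy [ 1.7999e+02 -3.0000e-02  1.7435e+02] w 46.2 gf 15.0 F [-0.   0.2 -1.2] t 32.55
```

Request:
servo_tool(targets=[{"angular": [0,0,0.15],"xyz": [-0.76,3.77,0],"claw": 3.6},{"angular": [0,0,0],"xyz": [-0.76,3.77,0],"claw": 3.6},{"angular": [0,0,0],"xyz": [-0.76,3.77,0],"claw": 3.6},{"angular": [0,0,0],"xyz": [-0.76,3.77,0],"claw": 3.6},{"angular": [0,0,0],"xyz": [-0.76,3.77,0],"claw": 3.6},{"angular": [0,0,0],"xyz": [-0.76,3.77,0],"claw": 3.6},{"angular": [0,0,0],"xyz": [-0.76,3.77,0],"claw": 3.6},{"angular": [0,0,0],"xyz": [-0.76,3.77,0],"claw": 3.6},{"angular": [0,0,0],"xyz": [-0.76,3.77,0],"claw": 3.6},{"angular": [0,0,0],"xyz": [-0.76,3.77,0],"claw": 3.6},{"angular": [0,0,0],"xyz": [-0.76,3.77,0],"claw": 3.6},{"angular": [0,0,0],"xyz": [-0.76,3.77,1],"claw": 3.6},{"angular": [0,0,0],"xyz": [-0.78,3.69,2],"claw": 3.6},{"angular": [0,0,0],"xyz": [0,0,2.5],"claw": 3.6},{"angular": [0,0,0],"xyz": [0,0,1.5],"claw": 3.6},{"angular": [0,0,0],"xyz": [0,0,0],"claw": 3.6},{"angular": [0,0,0],"xyz": [0,0,0],"claw": 3.6},{"angular": [0,0,0],"xyz": [0,0,0],"claw": 3.6}])

```text
t: 34.35
eef_pos: [0.6591, 0.1312, 0.1517]
ee_rot: [3.141, 0.002, 3.036]
force: [0.6, 0.3, -0.7]
width: 0.0462
gripper_force: 15.0
```

```bash
python3 - <<'E'
from h import *
plan(656.3,132.4,78.2,-5.8)
f=grab('wrist'); i=f['color']; cv2.imwrite('pics/w14.png',i); z=monitor.get_state()['eef_pos'][2]
print(jumps(i,u=240,a=90,b=225)); print(jumps(i,v=205,a=180,b=330))
print(proj(f,[[.601,.138,.048],[.619,.136,z+.006]]))
E
```

```text
turn z -0.24 shift cm [0.29 0.09 7.35] | pos mm [659.1 131.2 151.7] rpy [1.7995e+02 1.2000e-01 1.7396e+02] w 46.2 gf 15.0 F [ 0.6  0.3 -0.7] t 34.35
[(103, [147, 153, 166], [102, 147, 198]), (128, [100, 167, 229], [100, 133, 177]), (129, [100, 133, 177], [102, 109, 115]), (131, [93, 101, 109], [188, 198, 200]), (155, [215, 226, 229], [156, 166, 170])]
[(195, [177, 176, 184], [91, 166, 227]), (198, [100, 172, 222], [60, 98, 169]), (200, [63, 103, 173], [79, 134, 200]), (201, [79, 134, 200], [103, 175, 225]), (208, [90, 152, 219], [90, 121, 157]), (209, [90, 121, 157], [129, 134, 134]), (301, [113, 124, 137], [68, 108, 167]), (314, [50, 84, 144], [66, 112, 184]), (317, [67, 114, 184], [99, 115, 151])]
[[256.76349791 130.86829393]
 [257.7736189  183.28302318]]
```

```bash
python3 - <<'E'
from h import *
f=load('wrist'); i=f['color']; z=monitor.get_state()['eef_pos'][2]+.0058
print(i[175:198:1,240].sum(1)); 
print(jumps(i,v=150,a=190,b=320)); print(edge(f,[[221.5,131.4],[292.5,131.4]],.048,110,-5.8))
for v in (184,186,188,190): print(v,edge(f,[[209.3,v],[301.5,v]],z,74,-6.04))
E
```

```text
[432 438 364 326 322 326 324 322 325 325 326 326 326 325 324 325 323 328
 408 420 420 419 419]
[(191, [166, 164, 165], [97, 152, 213]), (195, [85, 140, 218], [52, 79, 124]), (196, [52, 79, 124], [105, 173, 231]), (209, [99, 163, 222], [73, 121, 184]), (220, [63, 100, 161], [139, 156, 172]), (221, [139, 156, 172], [218, 228, 229]), (250, [204, 217, 223], [142, 183, 223]), (251, [142, 183, 223], [96, 161, 221]), (262, [101, 162, 221], [160, 188, 222]), (263, [160, 188, 222], [211, 218, 218]), (292, [190, 202, 205], [110, 133, 163]), (293, [110, 133, 163], [57, 99, 166]), (317, [53, 86, 143], [69, 114, 184])]
(array([656.1, 132.6]), np.float64(60.0), np.float64(-5.94))
184 (array([656.1, 130.9]), np.float64(44.4), np.float64(-5.96))
186 (array([657.1, 130.8]), np.float64(44.5), np.float64(-5.96))
188 (array([658.1, 130.7]), np.float64(44.6), np.float64(-5.96))
190 (array([659.1, 130.6]), np.float64(44.7), np.float64(-5.96))
```

Request:
servo_tool(targets=[{"angular": [0,0,-0.24],"xyz": [0.3,0.17,1],"claw": 3.6},{"angular": [0,0,0],"xyz": [0,0,2.5],"claw": 3.6},{"angular": [0,0,0],"xyz": [0,0,2],"claw": 3.6},{"angular": [0,0,0],"xyz": [0,0,1],"claw": 3.6},{"angular": [0,0,0],"xyz": [0,0,0.3],"claw": 3.6},{"angular": [0,0,0],"xyz": [0,0,0],"claw": 3.6},{"angular": [0,0,0],"xyz": [0,0,0],"claw": 3.6}])

```text
t: 35.1
eef_pos: [0.6562, 0.134, 0.0831]
ee_rot: [3.141, 0.001, 3.041]
force: [0.3, -0.5, -0.1]
width: 0.0456
gripper_force: 15.0
```

```bash
python3 -c "
from h import *
plan(655.3,132.7,78.2,-5.8)"
```

```text
turn z 0.02 shift cm [ 0.08 -0.14  0.49] | pos mm [656.2 134.   83.1] rpy [1.7996e+02 8.0000e-02 1.7422e+02] w 45.6 gf 15.0 F [ 0.3 -0.5 -0.1] t 35.1
```

Request:
servo_tool(targets=[{"angular": [0,0,0],"xyz": [0.08,-0.12,0.25],"claw": 3.6},{"angular": [0,0,0],"xyz": [0,0,0.15],"claw": 3.6},{"angular": [0,0,0],"xyz": [0,0,0.08],"claw": 3.6},{"angular": [0,0,0],"xyz": [0,0,0.04],"claw": 3.6},{"angular": [0,0,0],"xyz": [0,0,0],"claw": 3.6}])

```text
t: 35.6
eef_pos: [0.6548, 0.1327, 0.0782]
ee_rot: [3.141, 0.001, 3.041]
force: [-2.3, -0.3, 6.2]
width: 0.0458
gripper_force: 15.0
```

Request:
servo_tool(targets=[{"angular": [0,0,0],"xyz": [0,0,0],"claw": 4.8},{"angular": [0,0,0],"xyz": [0,0,0],"claw": 5.2},{"angular": [0,0,0],"xyz": [0,0,0],"claw": 5.8},{"angular": [0,0,0],"xyz": [0,0,0],"claw": 6.4},{"angular": [0,0,0],"xyz": [0,0,-1],"claw": 7.2},{"angular": [0,0,0],"xyz": [0,0,-3],"claw": 7.6},{"angular": [0,0,0],"xyz": [0,0,-4],"claw": 8.7},{"angular": [0,0,0],"xyz": [0,0,-4],"claw": 8.7},{"angular": [0,0,0],"xyz": [0,0,-1],"claw": 8.7},{"angular": [0,0,0],"xyz": [0,0,0],"claw": 8.7},{"angular": [0,0,0],"xyz": [0,0,0],"claw": 8.7}])

```text
t: 36.7
eef_pos: [0.6541, 0.1326, 0.2065]
ee_rot: [3.141, -0.001, 3.04]
force: [0.6, -0.1, 0.2]
width: 0.0868
gripper_force: 0.0
```

```bash
python3 - <<'E'
from h import *
plan(655.3,132.7,78.2,-5.8)
f=grab('wrist'); i=f['color']
print([j[0] for j in jumps(i,u=240,a=90,b=200,th=25)]); print([j[0] for j in jumps(i,v=140,a=180,b=330)],[j[0] for j in jumps(i,v=170,a=180,b=330)])
cv2.imwrite('pics/w15.png',i)
E
```

```text
turn z -0.0 shift cm [-0.11  0.02 12.83] | pos mm [654.1 132.6 206.5] rpy [ 1.7999e+02 -3.0000e-02  1.7420e+02] w 86.8 gf 0.0 F [ 0.6 -0.1  0.2] t 36.7
[109, 110, 130, 131, 132, 133, 149, 150, 155, 196]
[200, 201, 203, 204, 205, 226, 227, 285, 289, 305, 307, 309, 310, 311] [202, 205, 206, 226, 227, 248, 262, 263, 284, 306, 308]
```

View pics/w15.png

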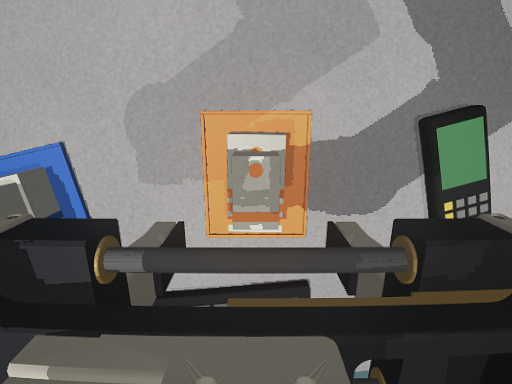

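The orange stack is in the tray: the small one spans u≈232–281 with its far edge at v=155.5, the large one u≈227–285 with its far edge at v=133. A final numeric check follows.

```bash
python3 - <<'E'
from h import *
f=load('wrist'); i=f['color']
print(i[165,225:238].sum(1),i[165,276:288].sum(1),i[128:160,245].sum(1))
print('L',edge(f,[[226.8,133],[286,133]],.048,110,-5.8),'S',edge(f,[[231.8,155.5],[280.8,155.5]],.084,74,-5.8),'T',edge(f,[[201.3,110],[311,110]],.008,160,-5.8))
E
```

```text
[452 437 370 398 395 382 352 394 400 398 399 400 400] [382 384 386 375 360 391 391 396 367 282 301 298] [454 454 460 360 290 278 553 617 615 612 611 611 610 610 610 611 611 614
 613 615 628 463 391 337 301 298 299 296 379 397 395 392]
L (array([655.7, 132.9]), np.float64(61.5), np.float64(-5.72)) S (array([656. , 132.7]), np.float64(45.6), np.float64(-5.72)) T (array([656.9, 132.6]), np.float64(127.1), np.float64(-5.72))
```

```bash
python3 -c "
from h import *
print(order.job_done())"
```

```text
the job is handed in; nothing more can be done
None
```

Both orders are made up and handed in: the blue stack (large, medium, small) and the orange stack (large, small) each measured within about 2 mm of their tray's centre, at about 37 s on the robot clock.

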